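# Hang a support arm on a slotted rack and lock it

### The arm

A 6-joint arm with a two-finger parallel gripper is mounted at the origin on the work surface. World frame = base frame: x ahead of the robot, y to its left, z up, the work surface at z = 0. Lengths are in mm, angles in rad, forces in N, time in s.
With the tool pointing down it reaches from about 300 to 850 mm from the base axis. Payload 5.4 kg.
Tool frame: the origin (TCP) lies midway between the tips of the shut fingers; the grasp point (between the pads) lies 19 mm behind it; z points along the fingers, x is the direction in which the jaws open and shut, and the axes are right-handed (so a half turn about z gives the same grasp; the last joint's range is limited). The gripper opens to 85 mm and grips with 20 to 120 N. Pads are 22 mm wide; open, the fingers measure 114 mm over their backs; the gripper's body (76 mm by 85 mm) begins 54 mm behind the grasp point. The pads swing forward as they close: fully open they stand 13 mm farther back than shut.
Start: joints at [-1.315, 0.158, 1.597, -0, 1.386, -0.21], TCP at [258.229, -513.735, 204.999] pointing down, gripper open.
Joint ranges: [-2.91, 2.91], [-0.94, 2.29], [0.18, 2.7], [-1.29, 4.43], [0.17, 2.64], [-3, 3]. Speed limits (rad/s): [2.57, 2.57, 3.14, 3.14, 3.14, 3.14].

### API

Orientations are given as [roll, pitch, yaw] about the fixed x, y, z axes, in that order (R = Rz(yaw) Ry(pitch) Rx(roll)).
In Python, from cell import get_obs, vision, job, outline_of, place_of gives the robot as it stands. The module is installed in compiled form; this text tells all that it offers.
- The arm moves only by the shell command python3 -m creep 'ROWS' [FORCE]. ROWS is JSON, a list of rows, each a list of 3 entries, a list of its own where there are three numbers: the turn, a rotation vector about the world's x, y, z in degrees, then the shift along the world's x, y, z in mm, then the closure in counts, from 0 (fully open) to 255 (shut). In form: [[[ax, ay, az], [x, y, z], claw], ...]. A call has 1 to 12 rows; each row shifts and turns the commanded pose from where the row before left it; what a row does not reach is not made up. A row lasts 1/8 s, in which the tool goes at most 62.5 mm and 10.7 degrees, less where a joint would pass 70% of its speed; a pose out of reach is approached as far as the arm can. A call is refused whole if a number of a shift passes 62.5 or a number of a turn 10.7, either way. A call with a gripper value outside its range is refused whole. The fingers move at their own pace and stop on an object; FORCE is the grip in N (left out, the last holds). Time passes only in rows, so rows that do not move let the fingers close. It gives the time, the measured TCP pose, the force and the opening at its end, in the units of the state.
- get_obs(): the state, without advancing time (a new reading comes with each control period).
- vision.read_camera(name): name is "side" or "top"; returns the picture (400x640x3 uint8, red, green, blue); there is no depth.
- vision.camera_model(name): a dict with "fx", "fy", "cx", "cy" (pixels), "k1" (the pictures are not rectified: a ray, as slopes to the right and down, at radius r is drawn at 1 + k1 r^2 times it, then the intrinsics apply), "origin" and "orientation" of the camera in the world. Camera axes: x right, y down, z forward; pixel columns grow to the right and rows downward; lengths in mm; the calibration is good to about 2 mm. A picture is of the moment at which its call begins. camera_model takes no time and is no camera call.
- job.finish_job(): hands the job in, once; it reports no verdict.
Trained networks look in the newest picture that a camera, given by its name, has taken for a name from the list of things; names that differ only in an ending like _2 or _b are one class to them, and where a whole thing is asked for, a point or a joint stands for the part that bears it (a point fixed in the world has none). Each returns a list of dicts, best first, with "score" (0 to 1); they miss things now and then, are a little off and sometimes report something else, mostly with a low value. They report only what shows in the picture. A call takes as long as a camera call.
- outline_of(thing, camera): "pixels" (400x640 bool, what is visible of it).
- place_of(thing, camera): "at" ([x, y, z] in mm, in the coordinates of the camera as it stood for that picture, good to about 4 mm: a listed point, or the origin of a listed thing).
The state is a dict: "time": time; "qpos": joint angles; "qd": joint speeds; "joint_efforts": joint torques, N m; "eef_pos": TCP position; "orientation": TCP orientation; "ft_force": force on the tool from outside, world axes, zero at the start; "wrist_torque": the same for the moment, N m; "gripper_width": finger opening in mm.
Only numpy, scipy, OpenCV 4.12 (cv2) and the standard library are available. Lean on these libraries where they do the work, as an engineer would, in place of code of your own. Each camera call takes 0.05 s, during which the arm holds its last target.

### The job

Hang the loose steel support arm on the slotted rack: hook its two claws into the upper pair of slots and let go, so that it hangs there by its claws above the spring catch. Then press it down, without gripping it, until the catch snaps out over it and it is locked fully home; leave the other things on the bench where they are.

Things in the scene. Friction and masses are not known exactly. Their poses are not given: they have to be found in the camera images.
- rack: Grey rack bolted down. Two upright channels, open behind, 30 mm wide, 33 deep, tops 228 mm above the bench, centres at y = +50 and -50 mm, on a dark base plate 160 mm wide, 12 thick (x -45 to 105 mm). Origin: on the bench, midway between the uprights, below their front face; x points from the front face into the rack (the bracket goes on along +x), y across, z up.
- upper_slots (a point): Point on the rack (rack's axes) in the front-face plane, midway between the two upper slots, at their lower edge, 162 mm above the bench. Each upright's 5 mm thick front wall has an upper slot (z 162 to 206 mm) and a lower one (85 to 129 mm), 12 mm wide, on the upright's centre line. Only the upper pair has a catch.
- seat (a point): Point on the rack (rack's axes) 90 mm above the bench, in the front-face plane, midway between the uprights: where bracket's origin lies when fully home. The claws enter along +x only while that origin is 26 to 34 mm above this point (30 is best) and within 3 mm sideways; lowered below 26 mm they are hooked.
- catch (a joint): Spring catch of the rack: steel nose 24 mm wide between the uprights, 8 mm out from their front face; flat underside 29.5 mm above seat, ramp on top from 40 mm. Value in m: 0 fully out, 0.008 pushed flush. Let go, the bracket rests on the ramp 10 to 18 mm above home; 5 to 20 N down on the arm drives the nose back until the strip is under it and it snaps out to 0.
- bracket: Loose bare-steel support arm, 0.3 to 0.5 kg. Origin: middle of the lower edge of its back plate's rear face; x points rearward (arm to claws), z up. Back plate 4 mm thick, 132 mm wide, 120 high, with two legs down to z = 0 at y = +50 and -50 mm. Centre of mass near x -36, z 85 mm. Starts upright on its legs, the arm's outer part propped on block.
- claws (a point): Point on the bracket midway between the lower tips of its two claws (bracket x 9.5, y 0, z 46 mm). The claws, at y = +50 and -50 mm, are 6 mm thick: a tongue (z 72 to 82 mm) reaches 12 mm behind the plate; its end bends down as a 5 mm thick lip to z = 46 mm, 7 mm clear of the plate.
- strip (a point): Point on the bracket: middle of the horizontal strip between the legs of the back plate (bracket x -2, y 0, z 25 mm; strip z 22 to 28 mm). The window above it is open to z = 56 mm; the catch snaps out through it, over the strip.
- grip_top (a point): Point on the arm's top face, 45 mm in front of the plate's rear face (bracket x -45, y 0, z 120 mm): a good place to grip across the arm from above, or to press (nearer the plate takes less force). The arm is 20 mm wide (y), 24 high (z 96 to 120 mm), runs to x = -150 mm and has an upturned end to z = 134 mm there.
- block: Fixed wooden block 50 (x) x 70 (y) x 96 mm high that props up the bracket's arm, about 120 mm in front of the back plate. Origin: centre of its underside.
- jar: Bystander: amber jar, 52 mm across, 62 mm high. Origin under its centre.
- spatula: Bystander: spatula lying flat, origin under its middle.
- screwdriver: Bystander: screwdriver lying flat, origin under its middle.
- mug: Bystander: white mug, 80 mm across, 90 mm high. Origin under its centre.
- can: Bystander: steel can, 74 mm across, 100 mm high. Origin under its centre.

How it is judged (in metres and radians):
On the way, in this order (a step that is already met when the one before it is completed fails the run):
1. the bracket hangs by both claws in the upper slots, let go, above the catch and not yet pressed home (x of claws in the frame of seat between 0.003 and 0.018 m and y of claws in the frame of seat between -0.006 and 0.006 m and angle between the x axis of bracket and the x axis of rack, either way round below 0.14 rad and contact force between the fingers and bracket below 0.05 N and z of bracket in the frame of seat between 0.008 and 0.0235 m), for 0.3 s.
2. the bracket is pressed down until the catch has snapped out over its strip (x of claws in the frame of seat between 0.003 and 0.018 m and y of claws in the frame of seat between -0.006 and 0.006 m and angle between the x axis of bracket and the x axis of rack, either way round below 0.14 rad and z of bracket in the frame of seat between -0.004 and 0.004 m and value of joint catch below 0.002 m), for 0.2 s.
At the end, for the whole second after the job is handed in: The bracket hangs by both claws in the upper slots, fully home (height within 4 mm, sideways within 6 mm), square to the rack within 8 degrees and upright within 6, the catch sprung out over its strip (within 2 mm of fully out), at rest and not touched (all of step 2 and angle between bracket's own z axis and vertical below 0.1 rad and linear speed of bracket below 0.02 m/s and contact force between the fingers and bracket below 0.05 N).
It fails at once if a bystander was shifted by more than 40 mm (distance of any of jar, spatula, screwdriver, mug, can from where it was at the start of the episode above 0.04 m).
It also fails if it takes over 54 s, if anything falls off the work surface, if the arm or the gripper's body presses on something with over 40 N, if the wrist force passes 120 N, or if a joint passes its speed limit or range.

## Working session

There is one attempt and no reset: what is moved stays moved. The work goes in short steps, Python scripts to look and compute and a shell command to move; the robot and the scene stay as the last step left them, time stands still between calls to the robot, and variables do not carry over. Pictures are saved under pics/ and viewed, and the job is handed in when it is done.

```bash
mkdir -p pics
python3 - <<'E'
from cell import *
import cv2,numpy as np
print(get_obs())
for c in ("side","top"):
    im=vision.read_camera(c); cv2.imwrite(f"pics/{c}0.png",im[:,:,::-1]); print(vision.camera_model(c))
    m=vision.camera_model(c)
    for n in ("rack","seat","upper_slots","bracket","claws","strip","grip_top","block","jar","spatula","screwdriver","mug","can"):
        r=place_of(n,c); print(c,n,[(round(d["score"],2),np.round(d["at"],1).tolist()) for d in r[:2]])
E
```

```text
{'time': 0.0, 'qpos': array([-1.31510873e+00,  1.59065978e-01,  1.59827252e+00, -2.15952557e-05,
        1.38619010e+00, -2.10074522e-01]), 'qd': array([ 0.00135745, -0.00052393, -0.00028027,  0.00049386, -0.00184324,
        0.00111347]), 'joint_efforts': array([ 5.86482693e-04, -3.96004879e+01, -3.31426442e+01, -1.05031904e-04,
        8.32252612e-03,  3.67363953e-05]), 'eef_pos': array([ 258.05019727, -513.09779683,  203.98726258]), 'orientation': array([-3.14120970e+00,  1.89781087e-03, -1.10502986e+00]), 'ft_force': array([0.81245078, 1.01586385, 1.05816217]), 'wrist_torque': array([-0.00811023, -0.0259469 , -0.03091103]), 'gripper_width': 85.14390469207802}
{'fx': 509.1298349961036, 'fy': 509.1298349961036, 'cx': 325.93936047273553, 'cy': 201.65871325850796, 'k1': -0.06701201460745924, 'origin': array([  22.46845498,  605.13990349, 1114.0875293 ]), 'orientation': array([-2.47757975, -0.01621644, -2.4004108 ])}
side rack [(0.79, [99.6, -59.5, 1466.3])]
side seat [(0.92, [104.9, -119.2, 1396.0])]
side upper_slots [(0.79, [103.4, -161.7, 1335.6])]
side bracket [(0.44, [-243.9, 49.
[... 786 characters left out ...]
9.2]), (0.33, [-203.2, -164.1, 1510.6])]
top upper_slots [(0.95, [168.4, -50.2, 1377.7])]
top bracket [(0.73, [-11.8, 108.3, 1515.8]), (0.63, [-198.9, -143.2, 1556.9])]
top claws [(0.76, [-202.1, -162.7, 1512.9]), (0.18, [-201.7, -143.7, 1531.3])]
top strip [(0.64, [-204.7, -145.6, 1534.3]), (0.4, [-212.5, 184.3, 1508.2])]
top grip_top [(0.61, [-188.3, -119.2, 1431.8])]
top block [(0.78, [-174.7, -35.7, 1538.3])]
top jar [(0.53, [-13.5, 108.2, 1516.5]), (0.22, [168.4, -27.6, 1537.1])]
top spatula [(0.81, [-210.0, 182.0, 1506.5])]
top screwdriver [(0.66, [213.8, 203.1, 1502.8])]
top mug [(0.68, [394.1, -34.8, 1534.6]), (0.31, [-409.5, -31.1, 1538.8])]
top can [(0.87, [-410.4, -30.5, 1537.0])]
```

View pics/side0.png

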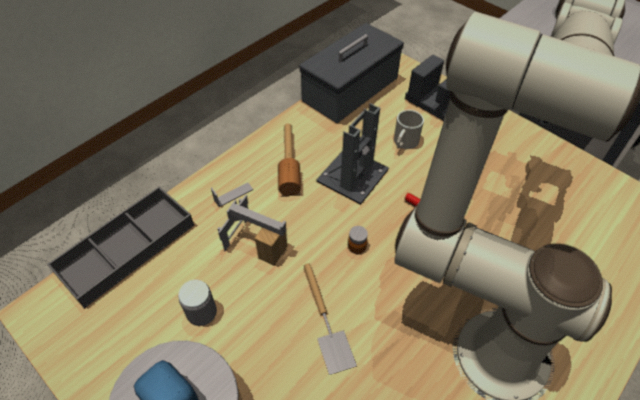

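View pics/top0.png

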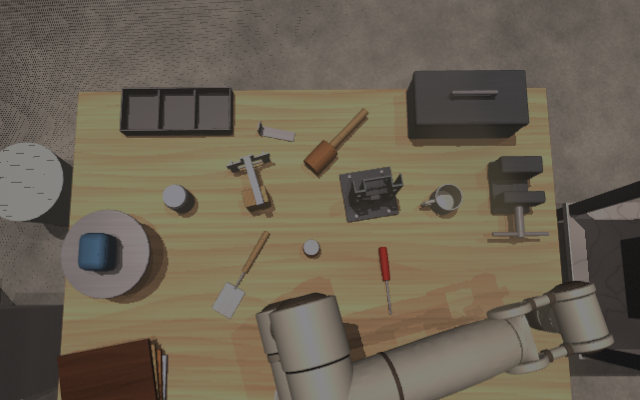

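```bash
cat > h.py <<'E'
from cell import *
import numpy as np,cv2
from scipy.spatial.transform import Rotation as R
S={}
def cam(c):
    m=vision.camera_model(c); return m,R.from_euler('xyz',m["orientation"]).as_matrix(),np.array(m["origin"])
def w(c,p):
    m,A,o=cam(c); return A@np.array(p)+o
def proj(c,P):
    m,A,o=cam(c); q=(np.atleast_2d(P)-o)@A; s=q[:,:2]/q[:,2:]; s=s*(1+m["k1"]*(s**2).sum(1,keepdims=True))
    return s*[m["fx"],m["fy"]]+[m["cx"],m["cy"]]
def pose(x,y,z,yaw): # body->world fn
    A=R.from_euler('z',yaw).as_matrix(); return lambda P:(np.atleast_2d(P)@A.T)+[x,y,z]
E
python3 - <<'E'
from h import *
d={'side':dict(rack=[99.6,-59.5,1466.3],seat=[104.9,-119.2,1396.0],ups=[103.4,-161.7,1335.6],bracket=[-243.9,49.3,1308.7],claws=[-241.7,50.6,1311.7],strip=[-234.7,67.6,1321.8],grip=[-194.9,21.8,1237.2],block=[-140.2,128.2,1309.2],jar=[82.1,114.8,1324.8],mug=[244.2,-192.3,1571.8],can=[-296.1,263,1203.7],spat=[-7.5,268.6,1206]),
'top':dict(rack=[169.3,-26.5,1531.2],seat=[167.3,-40.4,1449.2],ups=[168.4,-50.2,1377.7],bracket=[-198.9,-143.2,1556.9],claws=[-202.1,-162.7,1512.9],strip=[-204.7,-145.6,1534.3],grip=[-188.3,-119.2,1431.8],block=[-174.7,-35.7,1538.3],jar=[-13.5,108.2,1516.5],spat=[-210,182,1506.5],sd=[213.8,203.1,1502.8],mug=[394.1,-34.8,1534.6],can=[-410,-30.5,1537])}
for c in d:
  for n in d[c]: print(c,n,w(c,d[c][n]).round(1))
E
```

```text
side rack [ 577.4 -175.5   -2.2]
side seat [ 577.1 -180.8   90. ]
side ups [ 576.5 -176.2  163.7]
side bracket [708.  191.9  49.3]
side claws [706.9 189.7  46.1]
side strip [696.7 190.1  27.8]
side grip [657.6 176.1 123.3]
side block [589.2 166.9   1.9]
side jar [438.8   1.9   1.5]
side mug [ 585.2 -398.2   -1.1]
side can [588.6 398.4  -0.6]
side spat [373.6 205.8  -1.2]
top rack [ 571.1 -175.6    4.2]
top seat [ 572.2 -174.1   87.4]
top ups [ 570.8 -175.5  159.6]
top bracket [693.2 191.7  -1.2]
top claws [705.7 194.6  45.3]
top strip [692.1 197.4  21.5]
top grip [650.  180.8 118.6]
top block [5.839e+02 1.683e+02 4.000e-01]
top jar [437.1   8.2  -1.2]
top spat [364.2 205.3  -1.7]
top sd [ 339.5 -218.3   -3.5]
top mug [ 578.1 -400.5    1. ]
top can [580.4 403.6   2.1]
```

```bash
cat > crop.py <<'E'
from h import *
import sys
def box(x0,x1,y0,y1,z0,z1):
    v=np.array([[x,y,z] for x in(x0,x1) for y in(y0,y1) for z in(z0,z1)],float)
    return [(v[i],v[j]) for i in range(8) for j in range(i+1,8) if (v[i]!=v[j]).sum()==1]
BR=box(-4,0,-66,66,56,120)+box(-150,-4,-10,10,96,120)+box(-4,0,-66,-34,0,56)+box(-4,0,34,66,0,56)+box(7,12,-53,-47,46,82)+box(7,12,47,53,46,82)
RK=box(0,33,35,65,12,228)+box(0,33,-65,-35,12,228)+box(-45,105,-80,80,0,12)
def draw(im,c,f,E,u0,v0,k,col):
    for a,b in E:
        n=proj(c,f(np.array([a,b])));n=((n-[u0,v0]+.5)*k-.5)*16
        cv2.line(im,tuple(n[0].round().astype(int).tolist()),tuple(n[1].round().astype(int).tolist()),col,1,cv2.LINE_AA,4)
def crop(im,u0,v0,wd,ht,k):
    return cv2.resize(im[v0:v0+ht,u0:u0+wd,::-1],None,fx=k,fy=k,interpolation=cv2.INTER_CUBIC).copy()
E
python3 - <<'E'
from crop import *
br=pose(696,193,0,np.radians(14)); rk=pose(573.5,-176,0,np.radians(7))
I={c:cv2.imread(f"pics/{c}0.png")[:,:,::-1] for c in("side","top")}
out=[]
for c,f,E,u,v in(("top",br,BR,215,140),("top",rk,RK,330,150),("side",br,BR,200,175),("side",rk,RK,305,95)):
    a=crop(I[c],u,v,100,110,4); b=a.copy(); draw(b,c,f,E,u,v,4,(0,255,0)); out.append(np.hstack([a,b]))
cv2.imwrite("pics/f1.png",out[0]);cv2.imwrite("pics/f2.png",out[1]);cv2.imwrite("pics/f3.png",out[2]);cv2.imwrite("pics/f4.png",out[3])
E
```

```text
(no output)
```

View pics/f1.png

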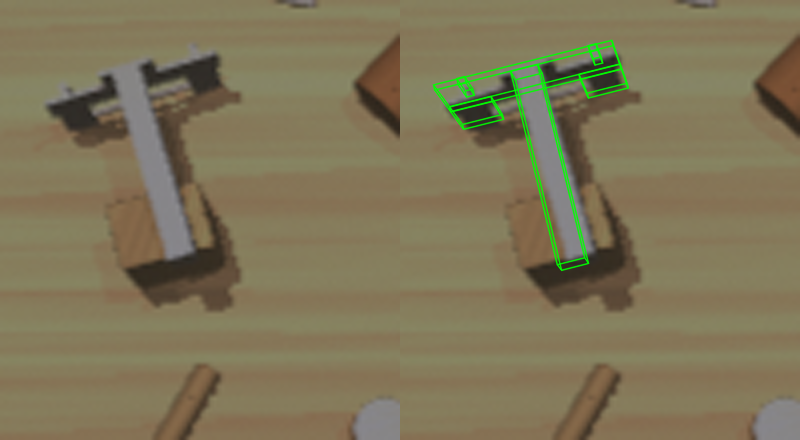

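View pics/f2.png

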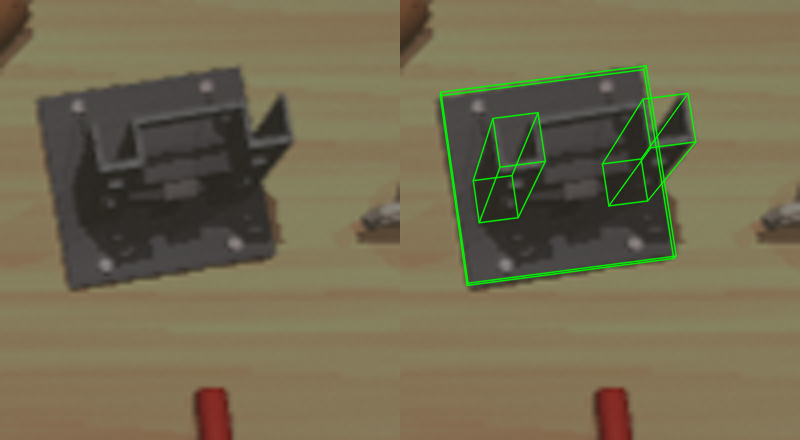

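View pics/f3.png

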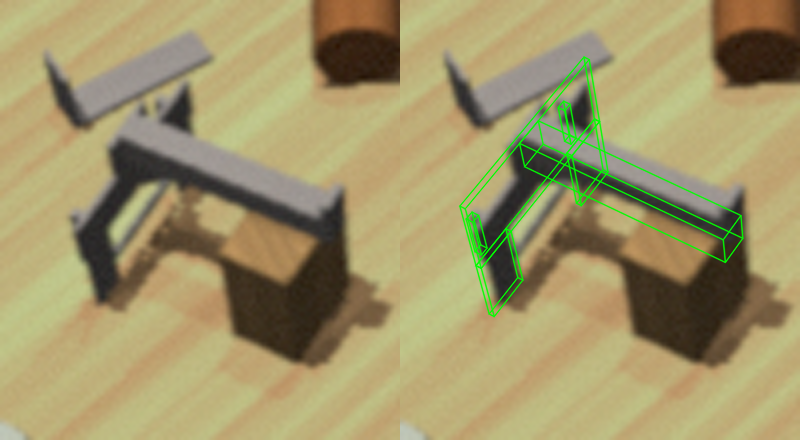

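View pics/f4.png

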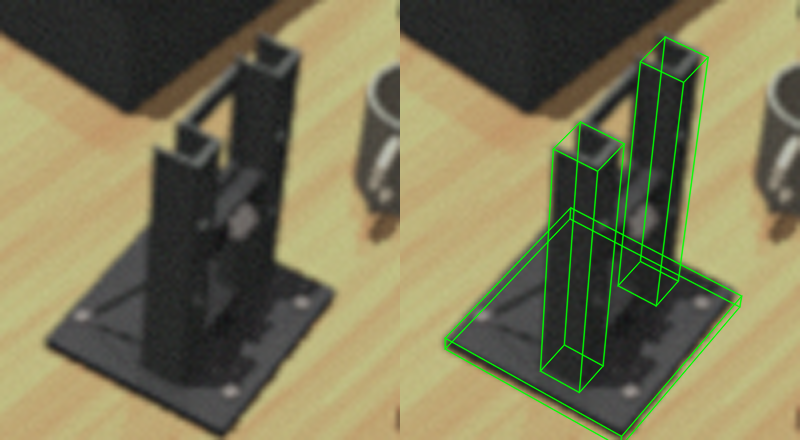

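Run:
```python
from crop import *
I={c:cv2.imread(f"pics/{c}0.png")[:,:,::-1] for c in("side","top")}
cv2.imwrite("pics/g1.png",crop(I["top"],220,145,75,70,8));cv2.imwrite("pics/g2.png",crop(I["side"],205,185,90,75,8))
cv2.imwrite("pics/g3.png",crop(I["top"],335,160,75,65,8));cv2.imwrite("pics/g4.png",crop(I["side"],315,98,80,65,9))
```

```text
(no output)
```

View pics/g1.png

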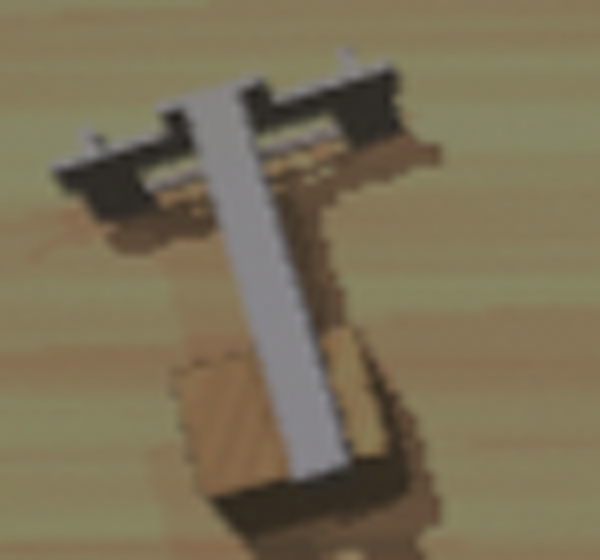

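View pics/g2.png

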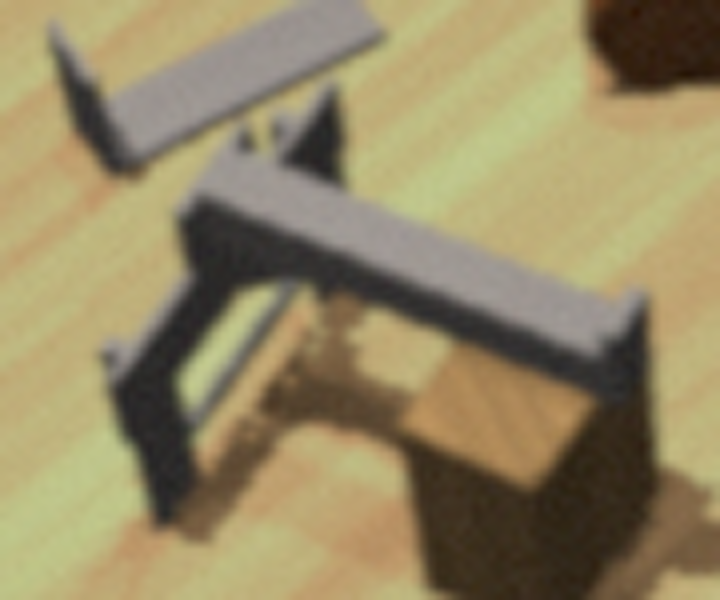

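View pics/g3.png

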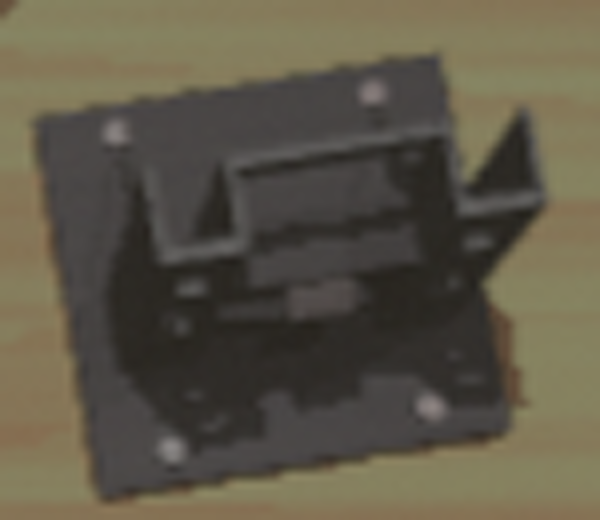

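View pics/g4.png

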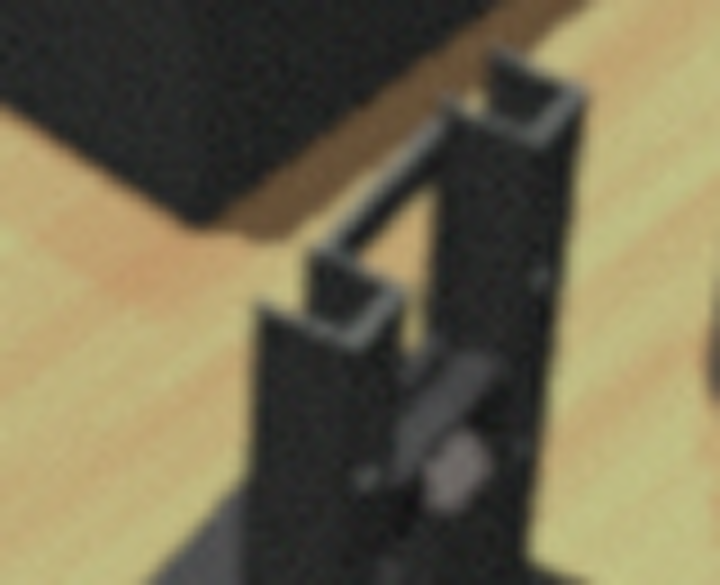

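```bash
cat > fit.py <<'E'
from crop import *
from scipy.optimize import least_squares
g=lambda L,u,v,k:[(P,((a+.5)/k-.5+u,(b+.5)/k-.5+v)) for P,(a,b) in L]
rt=g([((0,65,228),(168,262)),((0,35,228),(245,247)),((0,-35,228),(462,212)),((0,-65,228),(545,198)),((33,-65,228),(525,110)),((33,65,228),(150,172)),((-45,80,12),(100,495)),((-45,-80,12),(508,430)),((105,80,12),(38,118)),((105,-80,12),(440,58))],335,160,8)
rs=g([((0,65,228),(350,350)),((0,35,228),(402,295)),((33,65,228),(258,305)),((0,-35,228),(535,145)),((0,-65,228),(583,95)),((33,-35,228),(445,100))],315,98,9)+g([((-45,80,0),(225,437)),((-45,-80,12),(335,291)),((105,80,12),(49,342))],305,95,4)
W='w'
bt=g([((0,20,120),(160,105)),((0,-20,120),(262,82)),((0,66,W),(55,170)),((0,-66,W),(393,67)),((-4,66,0),(100,218)),((-4,-66,0),(402,135)),((-150,10,134),(292,480)),((-150,-10,134),(350,463))],220,145,8)
bs=g([((-4,20,120),(183,212)),((-150,-10,134),(645,290)),((-150,10,96),(615,398)),((-4,66,0),(160,522)),((-4,66,W),(112,378)),((-4,-66,W),(332,88))],205,185,8)
def res(p):
    bias={'top':p[0:2],'side':p[2:4]}; zw=p[4]
    rk=pose(p[5],p[6],0,p[7]); br=pose(p[8],p[9],0,p[10]); o=[]
    for c,f,L in(('top',rk,rt),('side',rk,rs),('top',br,bt),('side',br,bs)):
        P=[(a,b,zw if z==W else z) for (a,b,z),_ in L]
        o.append((proj(c,f(np.array(P,float)))+bias[c]-np.array([q for _,q in L])))
    return o
fun=lambda p:np.concatenate([r.ravel() for r in res(p)]+[p[:4]/1.0])
s=least_squares(fun,[0,0,0,0,90,573,-176,.12,696,193,.25],loss='soft_l1',x_scale=[1]*5+[5,5,.02,5,5,.02])
p=s.x; print(p.round(3),np.degrees(p[[7,10]]))
for r in res(p): print(r.round(1).tolist())
E
python3 fit.py
```

```text
[-4.35000e-01  1.82200e+00 -8.60000e-02 -3.64000e-01  8.60780e+01
  5.76605e+02 -1.76903e+02  1.56000e-01  7.00597e+02  1.89385e+02
  2.87000e-01] [ 8.95492441 16.45354259]
[[-1.0, 0.5], [0.6, 0.5], [-0.3, 0.6], [0.5, 0.5], [0.6, -0.6], [-1.0, -0.4], [-0.1, 0.5], [0.7, 0.1], [-0.7, 0.1], [-0.0, -0.7]]
[[0.4, 0.1], [0.9, -0.8], [-0.7, -0.3], [0.2, 0.2], [0.7, -0.7], [-0.8, 0.2], [-0.9, 1.3], [0.3, -0.7], [-1.7, -1.0]]
[[-0.2, -0.3], [0.4, -1.4], [-0.3, -0.9], [0.5, -0.7], [-0.6, 1.2], [2.3, -0.4], [0.3, 0.0], [-0.1, 0.1]]
[[-0.3, -0.0], [0.1, -0.2], [0.6, 1.5], [-0.7, 1.9], [0.3, 1.0], [1.0, -0.4]]
```

```bash
python3 -m creep '[[[0,0,0],[10,10,45],0],[[0,0,-1],[20,35,35],0],[[0,0,-1],[24,41,10],0],[[0,0,-1],[24,41,0],0],[[0,0,-1],[24,41,0],0],[[0,0,-1],[24,41,0],0],[[0,0,-1],[24,41,0],0],[[0,0,-1],[24,41,0],0],[[0,0,-1],[24,41,0],0],[[0,0,-1],[24,41,0],0],[[0,0,-1],[24,41,0],0],[[0,0,0],[24,41,0],0]]'
python3 -m creep '[[[0,0,0],[24,41,0],0],[[0,0,0],[24,41,-10],0],[[0,0,0],[24,41,-20],0],[[0,0,0],[24,41,-20],0],[[0,0,0],[24,41,-20],0],[[0,0,0],[6,20,-15],0],[[0,0,0],[0,0,0],0],[[0,0,0],[0,0,0],0]]'
```

```text
time: 2.9
eef_pos: [528.9, -57.3, 295.1]
orientation: [-3.141, -0.0, -1.28]
ft_force: [1.1, -1.3, -0.0]
gripper_width: 85.3
time: 3.9
eef_pos: [654.4, 165.0, 211.1]
orientation: [-3.141, -0.001, -1.28]
ft_force: [0.0, -0.0, 0.2]
gripper_width: 85.7
```

```bash
python3 -m creep '[[[0,0,-0.2],[3,11.7,-20],0],[[0,0,0],[0,0,-20],0],[[0,0,0],[0,0,-20],0],[[0,0,0],[0,0,0],0]]'
python3 - <<'E'
from crop import *
a=[]
for c,u,v in(("top",200,130),("side",185,155)):
    im=vision.read_camera(c); a.append(crop(im,u,v,100,110,4))
cv2.imwrite("pics/h1.png",np.hstack(a)); o=get_obs(); print(o["eef_pos"],o["orientation"])
for c in("top","side"): 
  b=proj(c,o["eef_pos"]); print(c,b)
E
```

```text
time: 4.4
eef_pos: [655.1, 177.5, 146.4]
orientation: [3.136, 0.001, -1.283]
ft_force: [-0.9, 1.0, 0.0]
gripper_width: 85.6
[657.15921809 177.79430055 149.76871398] [ 3.14116991e+00  3.95994464e-05 -1.28320122e+00]
top [[248.90013922 165.66621533]]
side [[244.27828132 204.45630615]]
```

View pics/h1.png

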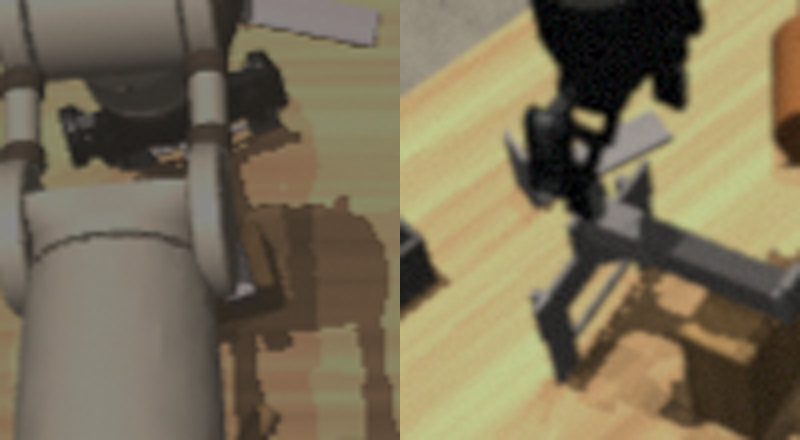

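Run:
```python
from crop import *
im=vision.read_camera("side"); o=get_obs(); u,v,k=200,130,8
a=crop(im,u,v,95,75,k)
a=np.clip(a.astype(float)*1.8,0,255).astype(np.uint8)
A=R.from_euler('xyz',o["orientation"]).as_matrix(); t=o["eef_pos"]
f=lambda P:np.atleast_2d(P)@A.T+t
E=box(42,57,-11,11,-70,-13)+box(-57,-42,-11,11,-70,-13)
draw(a,"side",f,E,u,v,k,(0,255,0))
E=[(np.array([0,0,0.]),np.array([0,0,-60.]))]
draw(a,"side",f,E,u,v,k,(0,0,255))
draw(a,"side",pose(700.6,189.4,0,.287),box(-56,-34,-10,10,96,120),u,v,k,(255,255,0))
cv2.imwrite("pics/h2.png",a)
```

```text
(no output)
```

View pics/h2.png

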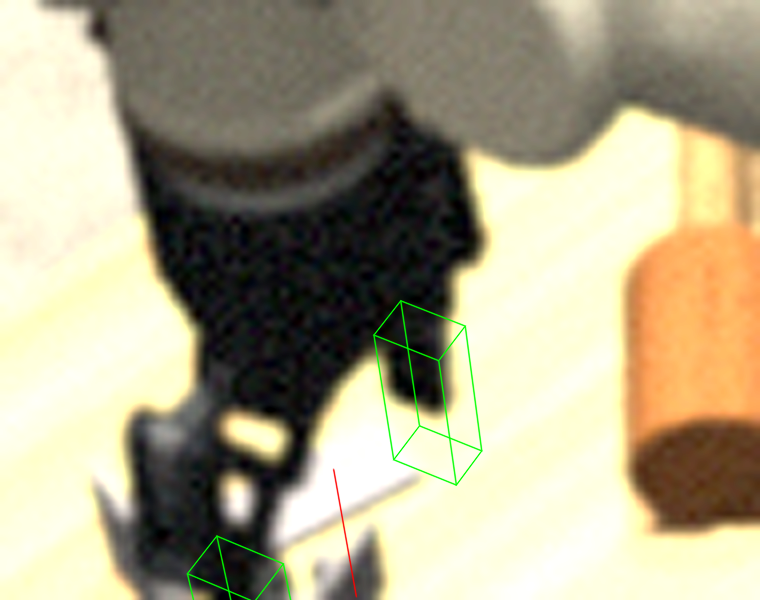

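Run:
```python
from crop import *
im=vision.read_camera("side"); o=get_obs(); u,v,k=200,155,8
a=crop(im,u,v,95,75,k)
a=(255*(a/255.)**0.6).astype(np.uint8)
A=R.from_euler('xyz',o["orientation"]).as_matrix(); t=o["eef_pos"]
f=lambda P:np.atleast_2d(P)@A.T+t
E=[(np.array([0,0,0.]),np.array([0,0,-60.]))]
draw(a,"side",f,E,u,v,k,(0,0,255))
draw(a,"side",pose(700.6,189.4,0,.287),box(-56,-34,-10,10,96,120),u,v,k,(255,255,0))
cv2.imwrite("pics/h3.png",a); print(o["eef_pos"],o["gripper_width"])
```

```text
[657.94726704 177.93216745 151.11423457] 85.3543943798117
```

View pics/h3.png

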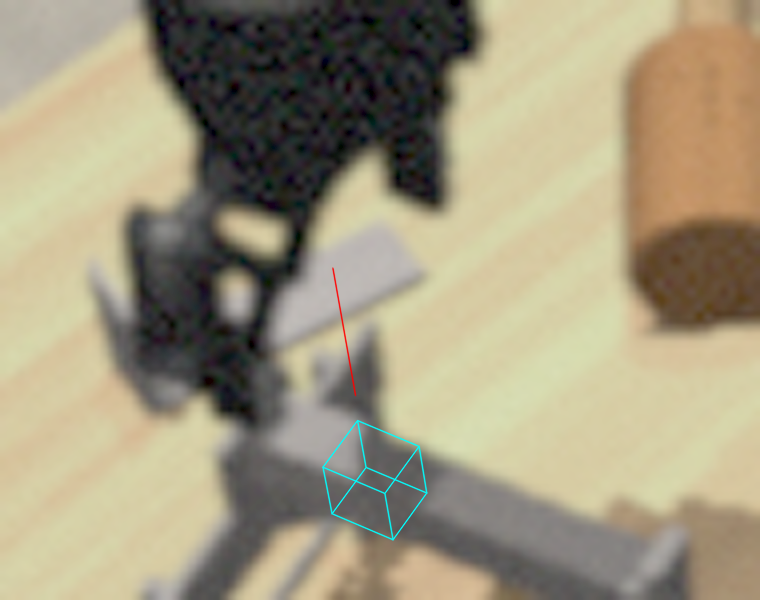

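```bash
python3 -m creep '[[[0,0,0],[0,0,-15],0],[[0,0,0],[0,0,-10],0],[[0,0,0],[0,0,0],0]]'
python3 - <<'E'
from crop import *
im=vision.read_camera("side"); o=get_obs(); u,v,k=200,155,8
a=crop(im,u,v,95,75,k)
a=(255*(a/255.)**0.6).astype(np.uint8)
A=R.from_euler('xyz',o["orientation"]).as_matrix(); t=o["eef_pos"]
f=lambda P:np.atleast_2d(P)@A.T+t
E=[(np.array([0,0,0.]),np.array([0,0,-60.])),(np.array([-42,0,-13.]),np.array([42,0,-13.]))]
draw(a,"side",f,E,u,v,k,(0,0,255))
cv2.imwrite("pics/h4.png",a); print(o["eef_pos"],o["ft_force"])
E
```

```text
time: 4.97
eef_pos: [656.0, 177.9, 123.0]
orientation: [3.138, 0.001, -1.283]
ft_force: [-0.3, -0.6, 0.9]
gripper_width: 85.4
[656.63823852 177.92878274 123.99352168] [ 0.79792524 -0.59604045 -0.12722396]
```

View pics/h4.png

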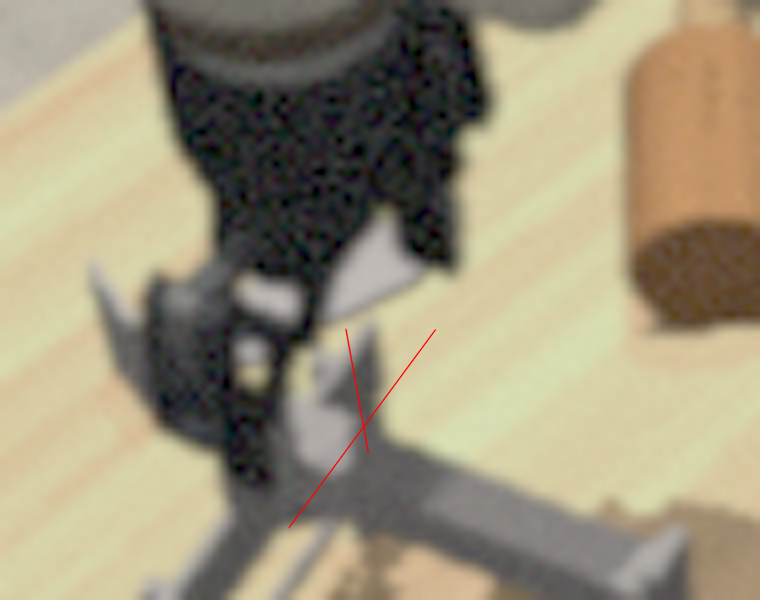

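```bash
python3 -m creep '[[[0,0,0],[0,-1,-15],0],[[0,0,0],[0,0,-15],0],[[0,0,0],[0,0,-8],0],[[0,0,0],[0,0,0],0]]'
python3 - <<'E'
from crop import *
im=vision.read_camera("side"); o=get_obs(); u,v,k=200,155,8
a=crop(im,u,v,95,75,k)
a=(255*(a/255.)**0.6).astype(np.uint8)
cv2.imwrite("pics/h5.png",a); print(o["eef_pos"],o["ft_force"])
E
```

```text
time: 5.52
eef_pos: [656.4, 176.9, 85.6]
orientation: [3.139, 0.0, -1.283]
ft_force: [-0.3, -0.5, -0.4]
gripper_width: 85.3
[657.0052325  176.96426348  86.56580303] [ 0.57390135 -0.43182949 -0.38034186]
```

View pics/h5.png

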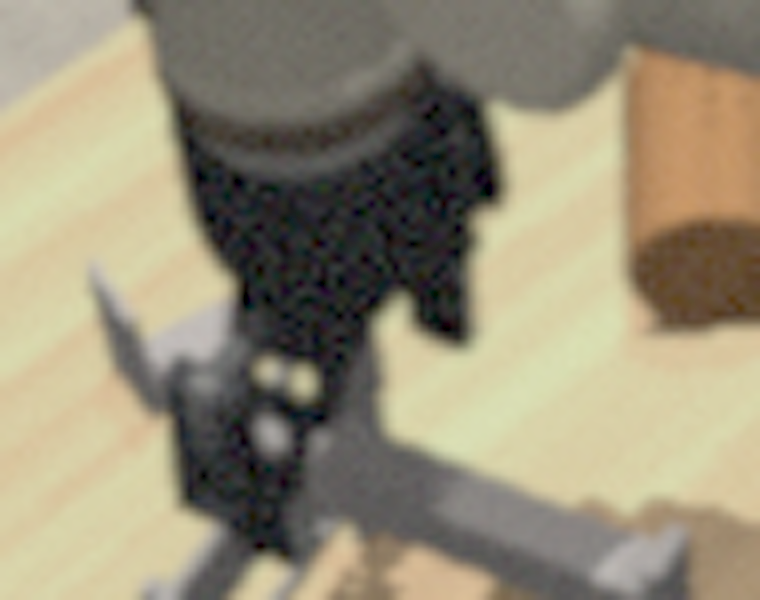

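```bash
python3 -m creep '[[[0,0,0],[0,0,0],120],[[0,0,0],[0,0,0],120],[[0,0,0],[0,0,0],120],[[0,0,0],[0,0,0],120]]' 30
python3 - <<'E'
from crop import *
im=vision.read_camera("side"); o=get_obs(); u,v,k=200,155,8
a=crop(im,u,v,95,75,k)
a=(255*(a/255.)**0.6).astype(np.uint8)
cv2.imwrite("pics/h6.png",a); print(o["eef_pos"],o["ft_force"])
E
```

```text
time: 6.08
eef_pos: [657.3, 176.9, 87.2]
orientation: [-3.141, -0.0, -1.283]
ft_force: [0.1, -0.5, -0.1]
gripper_width: 45.3
[657.26240859 176.97920885  87.09994347] [ 0.09238764 -0.11446235  0.21698058]
```

View pics/h6.png

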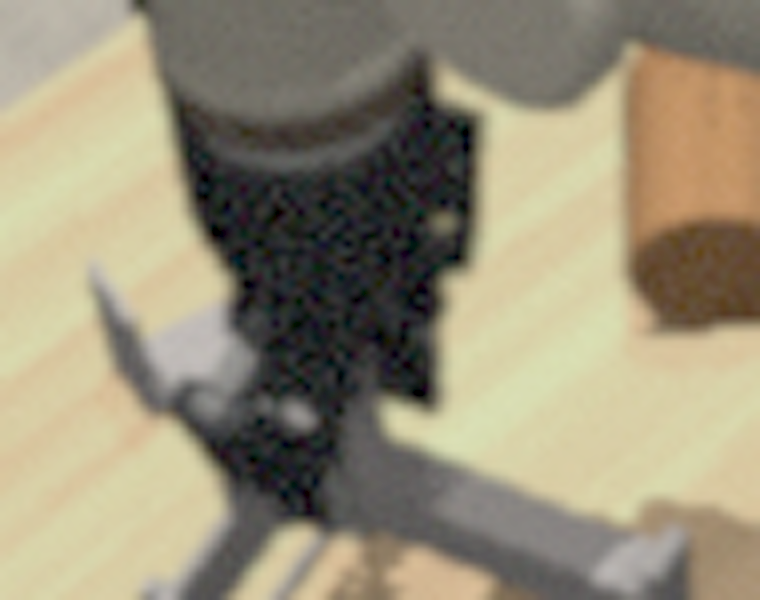

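```bash
python3 -m creep '[[[0,0,0],[0,0,0],180],[[0,0,0],[0,0,0],210],[[0,0,0],[0,0,0],210],[[0,0,0],[0,0,0],210]]' 30
python3 - <<'E'
from crop import *
im=vision.read_camera("side"); o=get_obs(); u,v,k=200,155,8
a=crop(im,u,v,95,75,k)
a=(255*(a/255.)**0.6).astype(np.uint8)
draw(a,"side",pose(700.6,189.4,0,.287),box(-56,-34,-10,10,96,120),u,v,k,(255,255,0))
cv2.imwrite("pics/h7.png",a); print(o["eef_pos"],o["ft_force"])
E
```

```text
time: 6.62
eef_pos: [657.2, 177.3, 87.1]
orientation: [-3.141, 0.0, -1.283]
ft_force: [-0.4, 2.5, 1.5]
gripper_width: 18.9
[657.21793102 177.27458107  87.15683427] [-1.62171821  2.26702771  1.02653848]
```

View pics/h7.png

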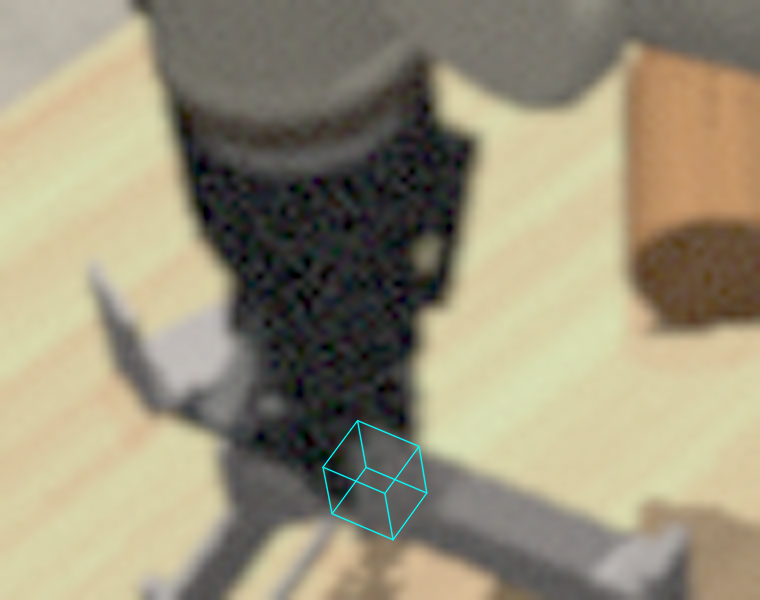

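```bash
python3 -m creep '[[[0,0,0],[0,0,0],255],[[0,0,0],[0,0,0],255],[[0,0,0],[0,0,5],255],[[0,0,0],[0,0,15],255],[[0,0,0],[0,0,20],255],[[0,0,0],[0,0,0],255]]' 80
python3 - <<'E'
from crop import *
im=vision.read_camera("side"); o=get_obs(); u,v,k=190,145,7
a=crop(im,u,v,105,85,k)
a=(255*(a/255.)**0.6).astype(np.uint8)
draw(a,"side",pose(700.6,189.4,40,.287),BR,u,v,k,(0,255,0))
cv2.imwrite("pics/h8.png",a); print(o["eef_pos"],o["ft_force"])
E
```

```text
time: 7.42
eef_pos: [659.5, 177.0, 130.7]
orientation: [-3.135, -0.001, -1.283]
ft_force: [0.0, 0.2, -3.9]
gripper_width: 16.8
[658.47314159 176.9728978  129.03757571] [ 0.08230194 -0.25598038 -3.56569369]
```

View pics/h8.png

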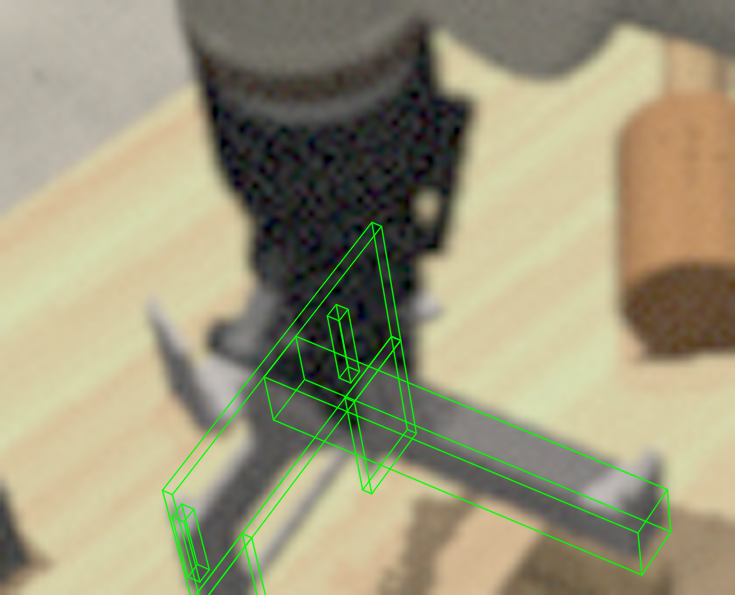

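```bash
python3 -m creep '[[[0,0,0],[0,0,25],255],[[0,0,0],[0,0,35],255],[[0,0,0],[-5,0,23],255],[[0,0,0],[-25,-8,0],255],[[0,0,-0.5],[-35,-22,0],255],[[0,0,-1],[-35,-30,0],255],[[0,0,-1],[-35,-35,0],255],[[0,0,-1],[-25,-40,0],255],[[0,0,-1],[-15,-40,0],255],[[0,0,-1],[-8,-40,0],255],[[0,0,-1],[-2,-40,0],255],[[0,0,-1],[0,-40,0],255]]'
python3 -m creep '[[[0,0,0],[0,-35,0],255],[[0,0,0],[0,-25,0],255],[[0,0,0],[0,-12,0],255],[[0,0,0],[0,0,0],255],[[0,0,0],[0,0,0],255]]'
python3 - <<'E'
from crop import *
o=get_obs(); print(o["eef_pos"],o["ft_force"],o["orientation"])
for c,u,v in(("side",280,70),("top",300,130)):
    im=vision.read_camera(c); k=6
    a=crop(im,u,v,130,98,k)
    a=(255*(a/255.)**0.6).astype(np.uint8); cv2.imwrite(f"pics/i_{c}.png",a)
    for n in ("bracket","claws","strip","grip_top"): 
        r=place_of(n,c); print(c,n,[(round(d["score"],2),w(c,d["at"]).round(1).tolist()) for d in r[:2]])
E
```

```text
time: 8.98
eef_pos: [471.4, -119.0, 209.8]
orientation: [3.141, 0.0, -1.415]
ft_force: [0.4, -0.8, -4.4]
gripper_width: 17.1
time: 9.6
eef_pos: [472.2, -189.0, 209.9]
orientation: [3.141, 0.001, -1.413]
ft_force: [-0.4, -0.1, -4.1]
gripper_width: 16.9
[ 472.17421104 -188.96513589  209.88240009] [-0.36690037 -0.07518706 -4.12892109] [ 3.14148098e+00  7.44220921e-04 -1.41301876e+00]
side bracket [(0.59, [512.7, -185.4, 125.5])]
side claws [(0.7, [528.6, -180.9, 171.1]), (0.65, [583.7, -394.4, -1.0])]
side strip [(0.65, [514.6, -181.2, 149.5])]
side grip_top [(0.72, [473.8, -189.3, 245.8])]
top bracket [(0.63, [573.5, -174.6, 86.2])]
top claws []
top strip [(0.51, [438.1, 10.3, -1.8])]
top grip_top [(0.63, [582.5, 402.7, 0.6]), (0.61, [468.2, -187.5, 244.0])]
```

View pics/i_side.png

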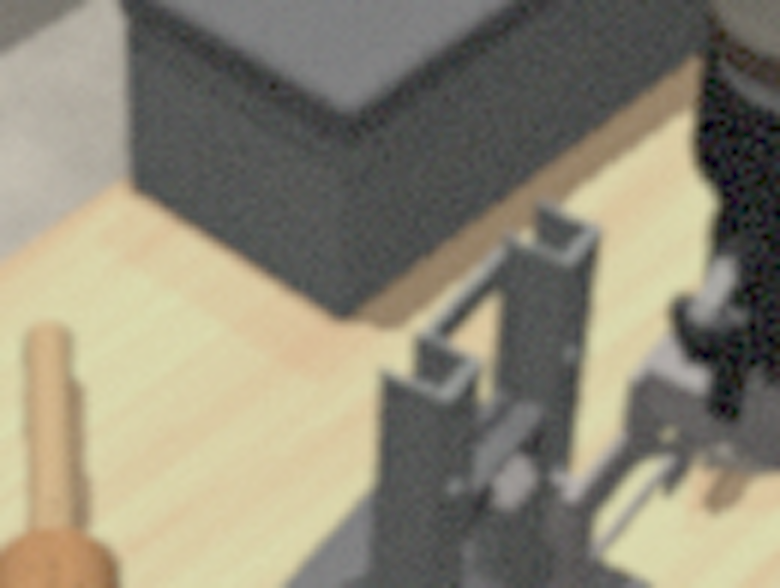

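View pics/i_top.png

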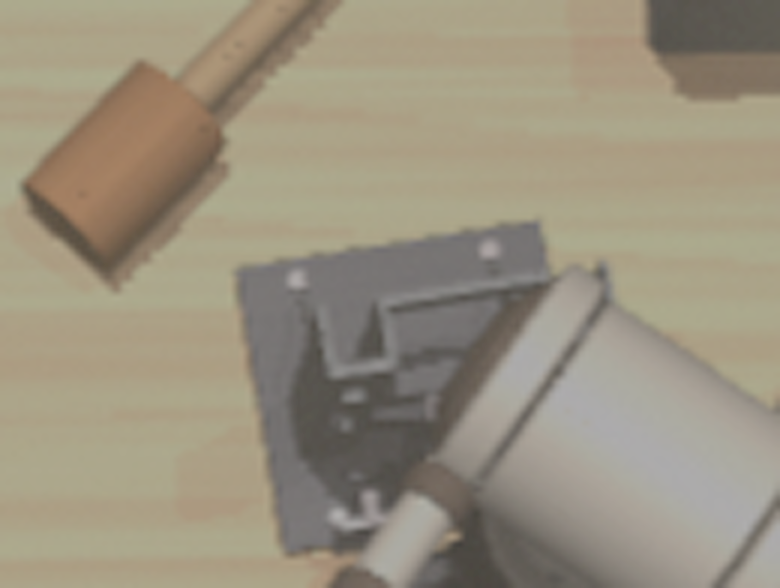

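```bash
cat >> crop.py <<'E'
BR=box(-4,0,-66,66,56,86)+box(-4,0,-20,20,86,120)+box(-150,-4,-10,10,96,120)+box(-4,0,-66,-34,0,56)+box(-4,0,34,66,0,56)+box(7,12,-53,-47,46,82)+box(7,12,47,53,46,82)+box(-4,0,-34,34,22,28)
E
python3 - <<'E'
from crop import *
im=vision.read_camera("side"); u,v,k=340,115,8
a=crop(im,u,v,98,73,k); a=(255*(a/255.)**0.6).astype(np.uint8); cv2.imwrite("pics/j1.png",a)
draw(a,"side",pose(516.6,-182,123.5,np.radians(9.04)),BR,u,v,k,(0,255,0))
draw(a,"side",pose(576.6,-176.9,0,np.radians(8.95)),RK,u,v,k,(0,0,255))
cv2.imwrite("pics/j2.png",a)
E
```

```text
(no output)
```

View pics/j1.png

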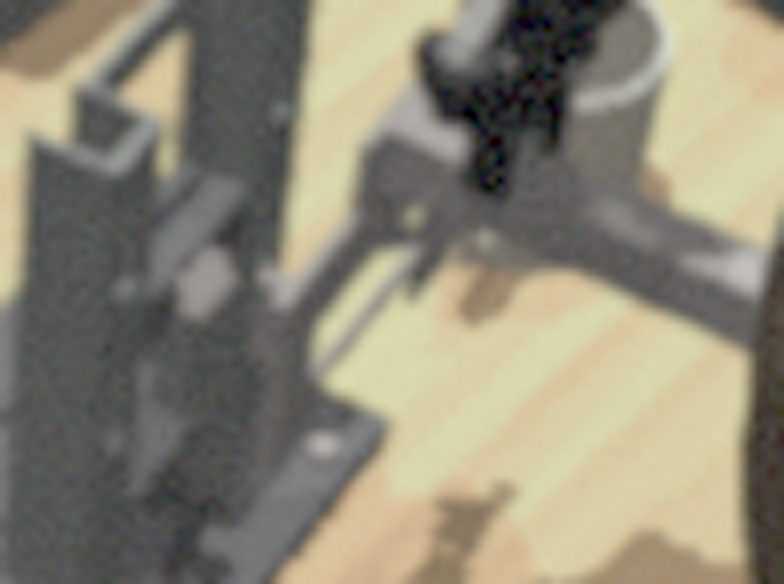

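View pics/j2.png

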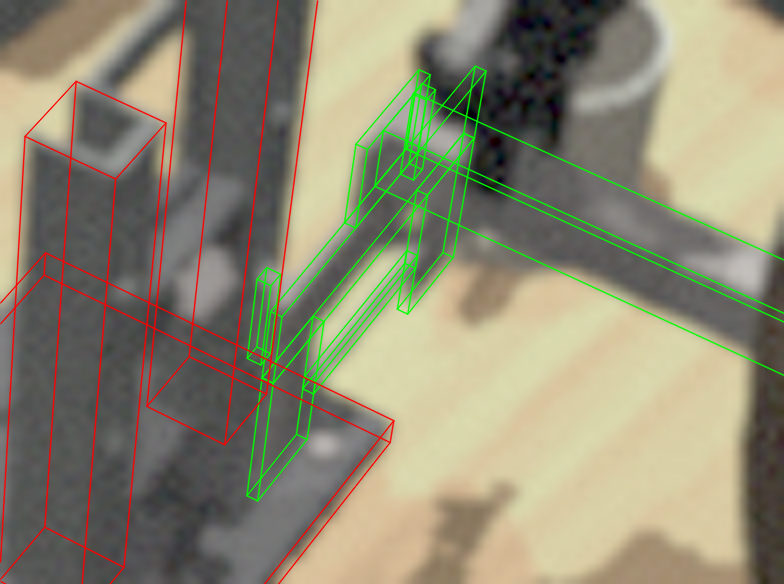

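```bash
python3 -m creep '[[[0,0,0],[6,-2,-1],255],[[0,0,0],[10,0.6,-1],255],[[0,0,0],[9.4,1,-0.5],255],[[0,0,0],[0,0,0],255],[[0,0,0],[0,0,0],255]]'
python3 - <<'E'
from crop import *
o=get_obs(); print(o["eef_pos"],o["ft_force"],o["orientation"])
im=vision.read_camera("side"); u,v,k=335,112,8
a=crop(im,u,v,98,73,k); a=(255*(a/255.)**0.6).astype(np.uint8); cv2.imwrite("pics/k1.png",a)
b=a.copy()
t=o["eef_pos"]
draw(b,"side",pose(t[0]+44.4,t[1]+7,120.5,np.radians(9.04)),BR,u,v,k,(0,255,0))
cv2.imwrite("pics/k2.png",b)
for n in ("bracket","claws","strip","grip_top"): 
  for c in("side","top"):
    if c=="top": vision.read_camera("top")
    r=place_of(n,c); print(c,n,[(round(d["score"],2),w(c,d["at"]).round(1).tolist()) for d in r[:2]])
E
```

```text
time: 10.78
eef_pos: [497.6, -190.3, 207.4]
orientation: [3.141, 0.0, -1.414]
ft_force: [-0.4, 0.1, -3.3]
gripper_width: 17.0
[ 497.59308089 -190.34910153  207.37436907] [-0.40760692  0.10067694 -3.25406632] [ 3.14116472e+00  2.25435917e-04 -1.41369623e+00]
side bracket []
top bracket []
side claws [(0.97, [549.1, -182.6, 166.5])]
top claws []
side strip [(0.85, [540.1, -179.8, 145.0])]
top strip []
side grip_top [(0.58, [499.0, -191.0, 241.4])]
top grip_top [(0.51, [491.9, -189.7, 238.6])]
```

View pics/k1.png

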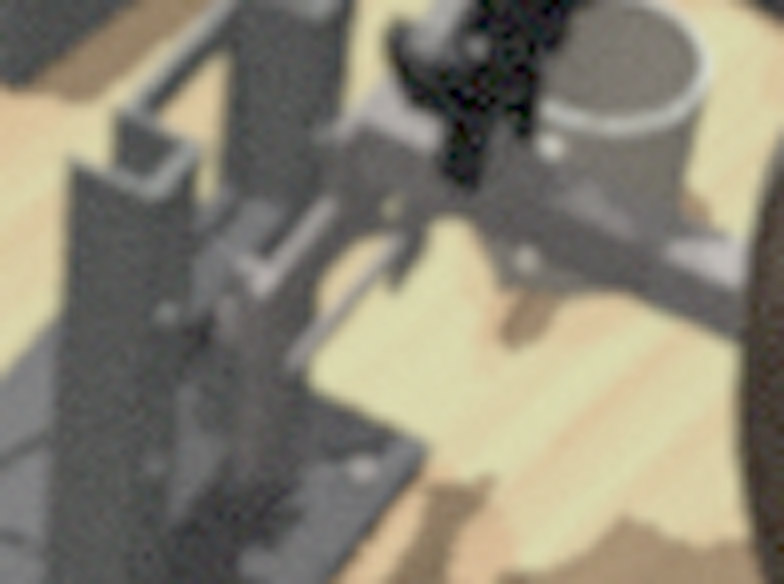

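View pics/k2.png

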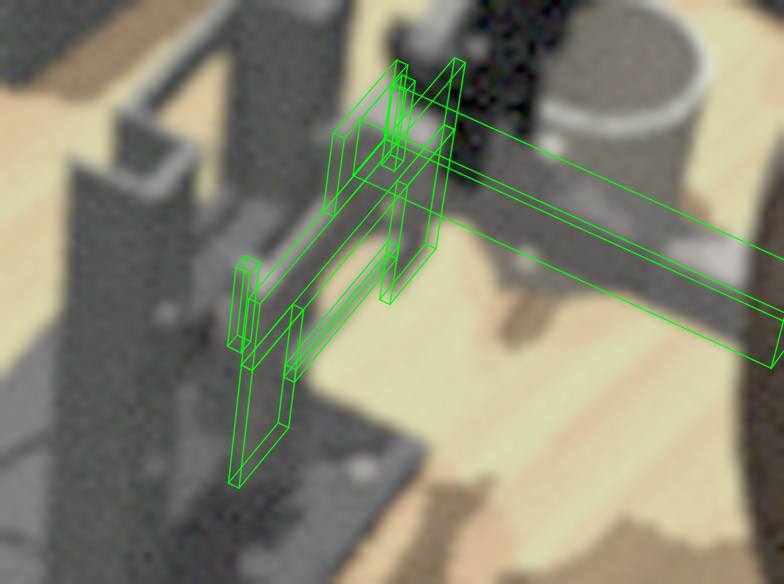

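```bash
python3 -m creep '[[[0,0,0],[5,0.8,0],255],[[0,0,0],[5,0.8,0],255],[[0,0,0],[5,0.8,0],255],[[0,0,0],[4,0.8,0],255],[[0,0,0],[0,0,0],255]]'
python3 - <<'E'
from crop import *
o=get_obs(); print(o["eef_pos"],o["ft_force"],o["orientation"])
im=vision.read_camera("side"); u,v,k=335,112,8
a=crop(im,u,v,98,73,k); a=(255*(a/255.)**0.6).astype(np.uint8); cv2.imwrite("pics/l1.png",a)
im=vision.read_camera("top"); u,v,k=330,150,8
a=crop(im,u,v,90,70,k); a=(255*(a/255.)**0.6).astype(np.uint8); cv2.imwrite("pics/l2.png",a)
for n in ("bracket","claws","strip","grip_top","seat","upper_slots"): 
  for c in("side","top"):
    r=place_of(n,c); print(c,n,[(round(d["score"],2),w(c,d["at"]).round(1).tolist()) for d in r[:1]])
E
```

```text
time: 12.05
eef_pos: [516.9, -187.1, 207.4]
orientation: [3.142, 0.0, -1.414]
ft_force: [-0.9, -0.9, -3.5]
gripper_width: 17.0
[ 516.88409424 -187.14011291  207.44476612] [-0.9151484  -0.90282976 -3.4530953 ] [ 3.14150473e+00  5.96919975e-05 -1.41358950e+00]
side bracket [(0.58, [556.6, -182.7, 122.3])]
top bracket [(0.73, [556.9, -180.5, 119.0])]
side claws [(0.59, [570.8, -180.5, 168.8])]
top claws []
side strip [(0.75, [559.1, -180.6, 147.8])]
top strip [(0.4, [436.3, 6.1, -0.1])]
side grip_top [(0.98, [517.4, -185.8, 241.4])]
top grip_top [(0.7, [513.9, -184.1, 240.4])]
side seat [(0.95, [578.3, -178.9, 90.5])]
top seat [(0.64, [571.5, -173.5, 85.5])]
side upper_slots [(0.92, [579.7, -176.5, 160.6])]
top upper_slots [(0.59, [568.3, -178.6, 156.9])]
```

View pics/l1.png

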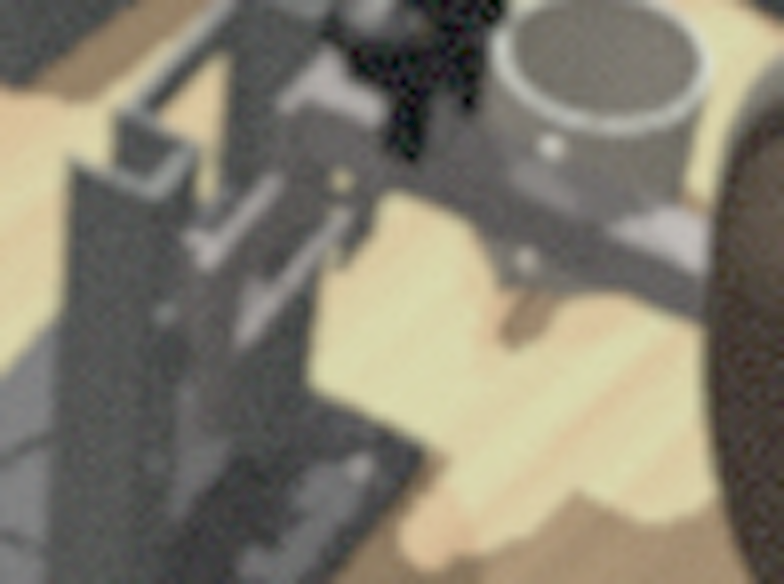

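View pics/l2.png

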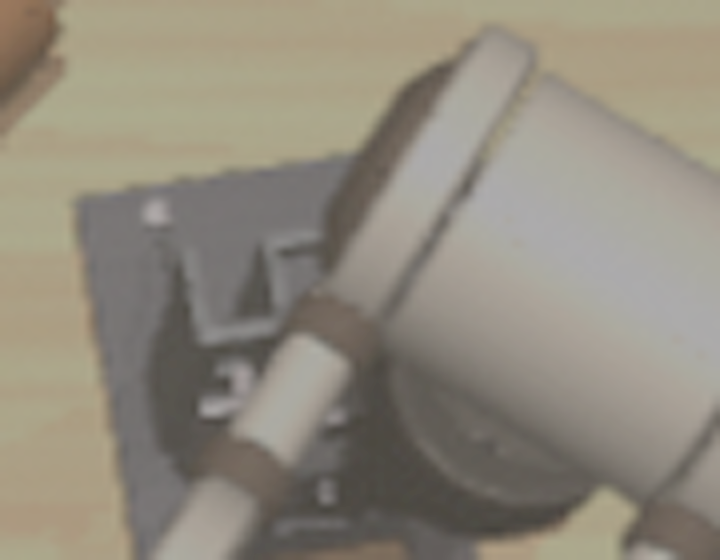

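```bash
python3 -m creep '[[[0,0,0],[3,1,0],255],[[0,0,0],[3,0.5,0],255],[[0,0,0],[0,0,0],255]]'; python3 -m creep '[[[0,0,0],[3,0.5,0],255],[[0,0,0],[0,0,0],255]]'; python3 -m creep '[[[0,0,0],[2,0.3,0],255],[[0,0,0],[0,0,0],255]]'
```

```text
time: 13.12
eef_pos: [522.9, -185.7, 207.5]
orientation: [-3.142, -0.0, -1.414]
ft_force: [1.2, 0.0, -4.1]
gripper_width: 17.2
time: 13.38
eef_pos: [525.8, -185.2, 207.5]
orientation: [-3.142, 0.0, -1.414]
ft_force: [0.5, 0.1, -4.0]
gripper_width: 17.1
time: 13.62
eef_pos: [527.7, -184.9, 207.5]
orientation: [-3.142, 0.0, -1.414]
ft_force: [-0.2, -0.3, -4.1]
gripper_width: 17.0
```

```bash
python3 -m creep '[[[0,0,0],[2,0.3,0],255],[[0,0,0],[0,0,0],255]]'; python3 -m creep '[[[0,0,0],[2,0.3,0],255],[[0,0,0],[0,0,0],255]]';python3 -m creep '[[[0,0,0],[1.5,0.2,0],255],[[0,0,0],[0,0,0],255]]'
```

```text
time: 13.88
eef_pos: [529.7, -184.6, 207.5]
orientation: [-3.142, -0.0, -1.414]
ft_force: [0.4, 0.3, -3.9]
gripper_width: 17.0
time: 14.12
eef_pos: [531.7, -184.3, 207.5]
orientation: [-3.142, 0.0, -1.414]
ft_force: [0.4, -0.4, -3.9]
gripper_width: 16.9
time: 14.38
eef_pos: [532.6, -184.1, 207.3]
orientation: [3.14, 0.0, -1.414]
ft_force: [-2.6, 0.2, -3.4]
gripper_width: 17.0
```

```bash
python3 -m creep '[[[0,0,0],[-1.5,-0.2,0],255],[[0,0,0],[0,0,-2],255],[[0,0,0],[0,0,-2],255],[[0,0,0],[0,0,-2],255],[[0,0,0],[0,0,0],255]]'; python3 -m creep '[[[0,0,0],[0,0,-2],255],[[0,0,0],[0,0,-2],255],[[0,0,0],[0,0,0],255]]'
```

```text
time: 15.0
eef_pos: [531.5, -184.2, 201.2]
orientation: [3.141, 0.0, -1.414]
ft_force: [1.0, -1.2, -4.4]
gripper_width: 17.1
time: 15.38
eef_pos: [531.5, -184.2, 197.2]
orientation: [3.141, 0.0, -1.414]
ft_force: [-0.1, -0.2, -4.6]
gripper_width: 16.9
```

Run:
```python
from crop import *
o=get_obs(); print(o["eef_pos"],o["ft_force"],o["orientation"])
im=vision.read_camera("side"); u,v,k=335,112,8
a=crop(im,u,v,98,73,k); a=(255*(a/255.)**0.6).astype(np.uint8); cv2.imwrite("pics/m1.png",a)
im=vision.read_camera("top")
for n in ("bracket","claws","strip","grip_top"): 
  for c in("side","top"):
    r=place_of(n,c); print(c,n,[(round(d["score"],2),w(c,d["at"]).round(1).tolist()) for d in r[:1]])
```

```text
[ 531.48693184 -184.23794848  197.22091787] [-0.07324771 -0.23409099 -4.58694612] [ 3.14122298e+00  3.23576128e-04 -1.41391393e+00]
side bracket [(0.87, [573.8, -179.4, 112.4])]
top bracket [(0.48, [568.1, -178.6, 108.3])]
side claws [(0.71, [586.2, -176.3, 155.7])]
top claws [(0.63, [570.7, -178.1, 158.4])]
side strip [(0.6, [573.3, -174.0, 134.7])]
top strip [(0.63, [566.2, -168.2, 132.3])]
side grip_top [(0.82, [531.5, -185.0, 229.5])]
top grip_top [(0.78, [526.3, -181.6, 227.8])]
```

View pics/m1.png

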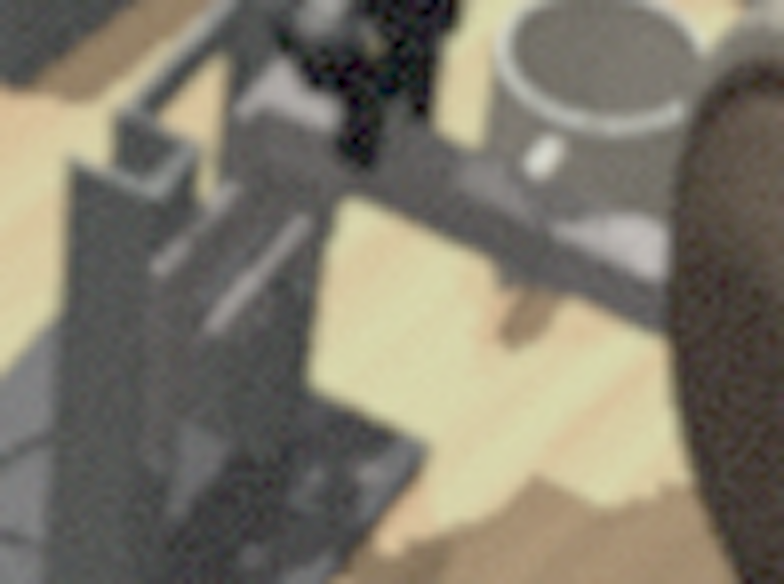

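```bash
python3 -m creep '[[[0,0,0],[0,0,-1],255],[[0,0,0],[0,0,-1],255],[[0,0,0],[0,0,0],255]]';  python3 -m creep '[[[0,0,0],[0,0,-1],255],[[0,0,0],[0,0,-1],255],[[0,0,0],[0,0,0],255]]'; python3 -m creep '[[[0,0,0],[0,0,-1],255],[[0,0,0],[0,0,0],255]]'
```

```text
time: 16.25
eef_pos: [531.5, -184.3, 195.3]
orientation: [3.141, 0.0, -1.414]
ft_force: [0.4, 1.2, -3.7]
gripper_width: 16.9
time: 16.62
eef_pos: [531.5, -184.5, 193.7]
orientation: [3.141, -0.0, -1.414]
ft_force: [-1.2, 1.2, -2.0]
gripper_width: 17.2
time: 16.88
eef_pos: [531.6, -184.6, 193.1]
orientation: [3.142, -0.001, -1.414]
ft_force: [-3.9, 0.6, 2.3]
gripper_width: 17.0
```

```bash
python3 -m creep '[[[0,0,0],[0,0,0],185],[[0,0,0],[0,0,0],170],[[0,0,0],[0,0,0],140],[[0,0,0],[0,0,0],110],[[0,0,0],[0,0,0],110],[[0,0,0],[0,0,0],110],[[0,0,0],[0,0,0],110]]'
python3 - <<'E'
from crop import *
o=get_obs(); print(o["eef_pos"],o["ft_force"],o["orientation"])
im=vision.read_camera("side"); u,v,k=335,112,8
a=crop(im,u,v,98,73,k); a=(255*(a/255.)**0.6).astype(np.uint8); cv2.imwrite("pics/n1.png",a)
im=vision.read_camera("top")
for n in ("bracket","claws","strip","grip_top"): 
  for c in("side","top"):
    r=place_of(n,c); print(c,n,[(round(d["score"],2),w(c,d["at"]).round(1).tolist()) for d in r[:1]])
E
```

```text
time: 17.75
eef_pos: [531.6, -184.3, 192.5]
orientation: [3.142, 0.0, -1.414]
ft_force: [0.4, -0.6, 0.2]
gripper_width: 48.6
[ 531.63206496 -184.3151709   192.46000359] [ 0.43290926 -0.61292891  0.15897577] [ 3.14158343e+00  5.21739262e-05 -1.41390309e+00]
side bracket [(0.82, [568.9, -177.1, 106.0])]
top bracket [(0.67, [568.7, -176.1, 105.2])]
side claws [(0.66, [583.5, -180.4, 152.6])]
top claws []
side strip [(0.7, [571.4, -178.5, 134.2])]
top strip [(0.79, [566.3, -171.1, 127.7])]
side grip_top [(0.73, [528.4, -186.9, 224.8])]
top grip_top [(0.79, [527.3, -180.7, 224.7])]
```

View pics/n1.png

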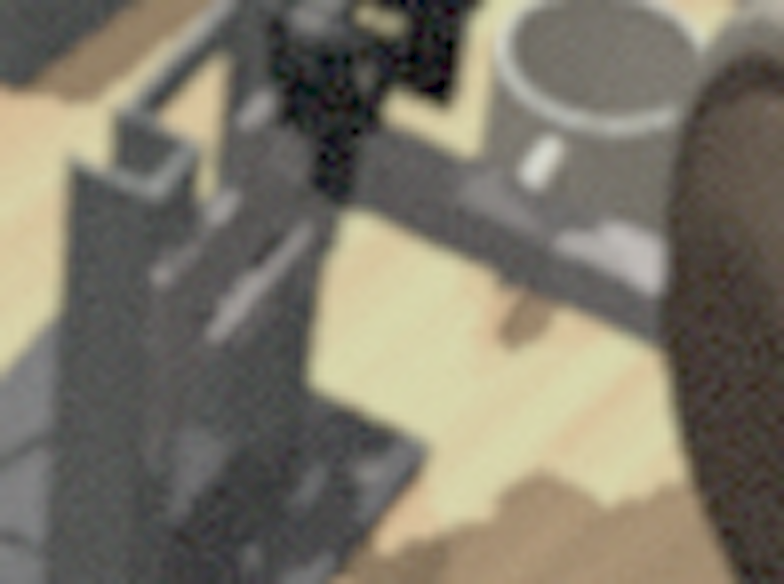

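```bash
python3 -m creep '[[[0,0,0],[0,0,10],110],[[0,0,0],[0,0,25],110],[[0,0,0],[0,0,30],110],[[0,0,0],[0,0,10],110],[[0,0,0],[7,1,0],255],[[0,0,0],[8,1.3,0],255],[[0,0,0],[0,0,0],255],[[0,0,0],[0,0,0],255]]'
python3 - <<'E'
from crop import *
o=get_obs(); print(o["eef_pos"],o["ft_force"],o["orientation"])
im=vision.read_camera("side"); u,v,k=335,100,8
a=crop(im,u,v,98,73,k); a=(255*(a/255.)**0.6).astype(np.uint8)
b=a.copy(); draw(b,"side",pose(575.5,-177,106,np.radians(9)),BR,u,v,k,(0,255,0)); cv2.imwrite("pics/o1.png",a);cv2.imwrite("pics/o2.png",b)
im=vision.read_camera("top")
for n in ("bracket","claws","strip","grip_top"): 
  for c in("side","top"):
    r=place_of(n,c); print(c,n,[(round(d["score"],2),w(c,d["at"]).round(1).tolist()) for d in r[:1]])
E
```

```text
time: 19.25
eef_pos: [546.4, -181.8, 266.6]
orientation: [3.14, 0.001, -1.414]
ft_force: [0.3, 0.4, 0.1]
gripper_width: -0.3
[ 546.38546003 -181.80653484  266.5996357 ] [0.27431926 0.37681097 0.05693926] [ 3.14028146e+00  9.70014207e-04 -1.41370551e+00]
side bracket [(0.84, [574.9, -178.1, 103.8])]
top bracket []
side claws []
top claws [(0.55, [581.5, -175.2, 149.5])]
side strip [(0.8, [572.2, -174.3, 133.6])]
top strip [(0.68, [563.9, -170.9, 126.6])]
side grip_top [(0.77, [530.3, -184.4, 225.4])]
top grip_top [(0.54, [526.5, -180.6, 227.4])]
```

View pics/o1.png

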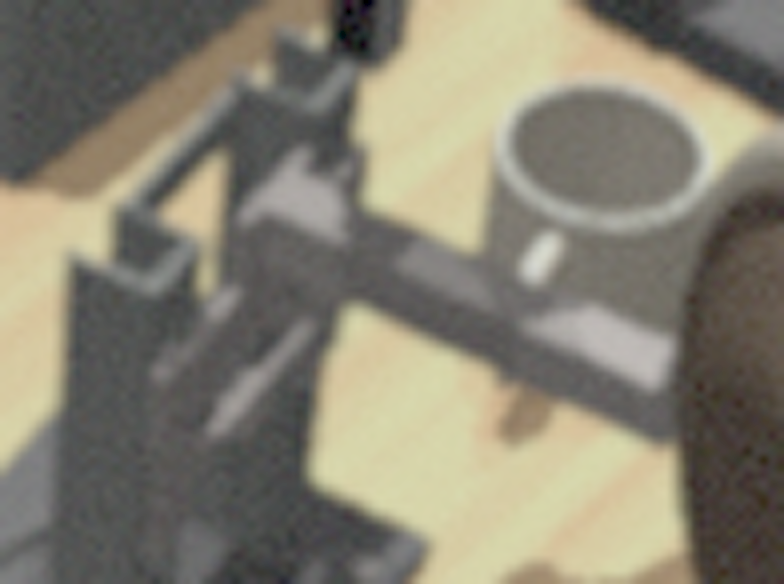

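View pics/o2.png

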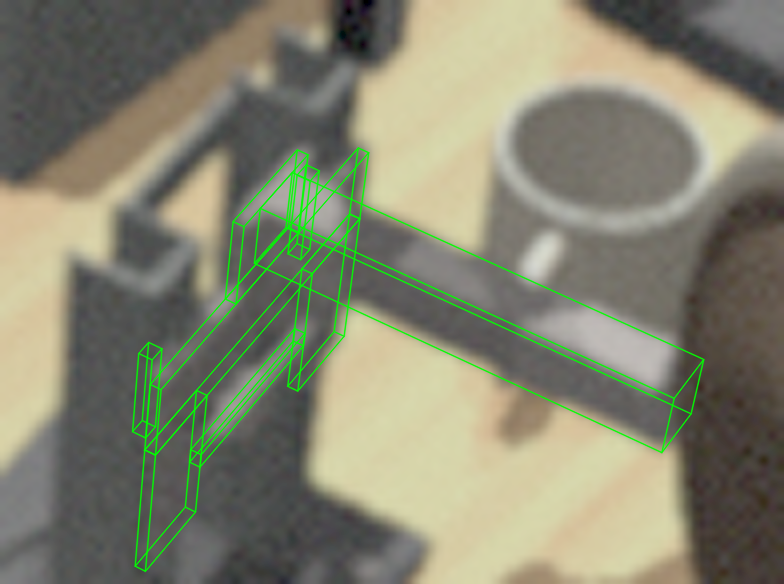

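Run:
```python
from crop import *
im=vision.read_camera("side"); u,v,k=320,60,6; o=get_obs()
a=crop(im,u,v,130,98,k); a=(255*(a/255.)**0.6).astype(np.uint8)
A=R.from_euler('xyz',o["orientation"]).as_matrix(); t=o["eef_pos"]
f=lambda P:np.atleast_2d(P)@A.T+t
draw(a,"side",f,[(np.array([0,0,0.]),np.array([0,0,-60.]))]+box(-38,38,-42,42,-100,-73),u,v,k,(0,0,255))
cv2.imwrite("pics/p1.png",a)
```

```text
(no output)
```

View pics/p1.png

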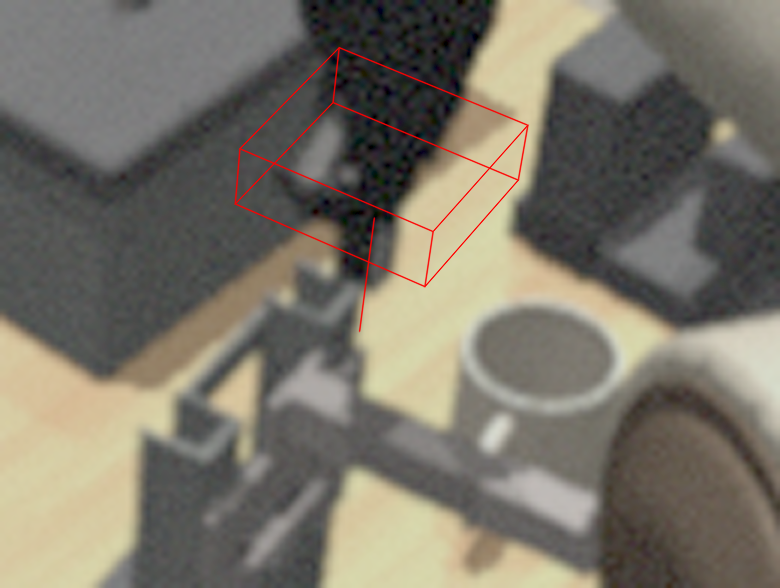

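```bash
python3 -m creep '[[[0,0,0],[0,0,-15],255],[[0,0,0],[0,0,-15],255],[[0,0,0],[0,0,-5],255],[[0,0,0],[0,0,0],255]]';  python3 -m creep '[[[0,0,0],[0,0,-3],255],[[0,0,0],[0,0,0],255]]'; python3 -m creep '[[[0,0,0],[0,0,-3],255],[[0,0,0],[0,0,0],255]]'; python3 -m creep '[[[0,0,0],[0,0,-3],255],[[0,0,0],[0,0,0],255]]'
```

```text
time: 20.3
eef_pos: [546.3, -181.8, 231.6]
orientation: [3.14, 0.001, -1.414]
ft_force: [0.6, 0.1, -0.1]
gripper_width: 0.3
time: 20.55
eef_pos: [546.7, -182.1, 229.7]
orientation: [-3.141, -0.0, -1.414]
ft_force: [-0.0, 0.2, -0.0]
gripper_width: 0.2
time: 20.8
eef_pos: [546.5, -182.0, 226.3]
orientation: [3.141, 0.0, -1.414]
ft_force: [-0.2, 0.1, -0.4]
gripper_width: 0.0
time: 21.05
eef_pos: [546.5, -181.9, 223.1]
orientation: [3.141, 0.0, -1.414]
ft_force: [0.5, 0.4, -0.6]
gripper_width: 0.1
```

```bash
for i in 1 2; do :; done; python3 -m creep '[[[0,0,0],[0,0,-2],255],[[0,0,0],[0,0,0],255]]';  python3 -m creep '[[[0,0,0],[0,0,-2],255],[[0,0,0],[0,0,0],255]]'; python3 -m creep '[[[0,0,0],[0,0,-2],255],[[0,0,0],[0,0,0],255]]'
```

```text
time: 21.3
eef_pos: [546.5, -182.0, 221.3]
orientation: [3.141, 0.0, -1.414]
ft_force: [-0.6, 0.2, -0.1]
gripper_width: -0.1
time: 21.55
eef_pos: [546.5, -182.0, 219.3]
orientation: [3.141, 0.0, -1.414]
ft_force: [-0.5, -1.0, -0.5]
gripper_width: 0.3
time: 21.8
eef_pos: [546.5, -182.0, 217.2]
orientation: [3.141, 0.0, -1.414]
ft_force: [0.1, -0.0, -0.6]
gripper_width: 0.0
```

Run:
```python
from crop import *
o=get_obs(); print(o["eef_pos"],o["ft_force"],o["qpos"])
im=vision.read_camera("side"); u,v,k=320,60,6
a=crop(im,u,v,130,98,k); a=(255*(a/255.)**0.6).astype(np.uint8)
cv2.imwrite("pics/q1.png",a)
im=vision.read_camera("top"); u,v,k=330,150,8
a=crop(im,u,v,90,70,k); a=(255*(a/255.)**0.6).astype(np.uint8); cv2.imwrite("pics/q2.png",a)
```

```text
[ 546.52479138 -181.96230439  217.24195161] [ 0.08466888 -0.04221218 -0.55459469] [-5.31093771e-01  1.53062875e-01  1.57863918e+00  1.35784550e-05
  1.41031225e+00  8.82792904e-01]
```

View pics/q1.png

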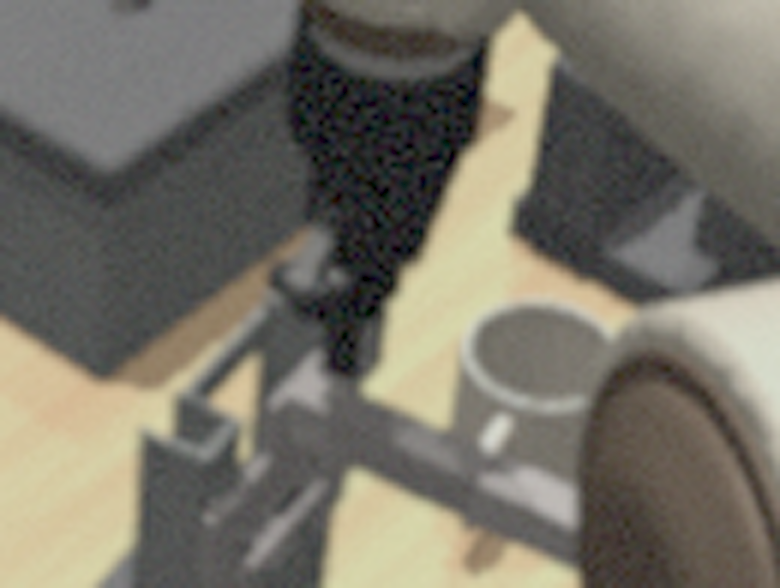

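View pics/q2.png

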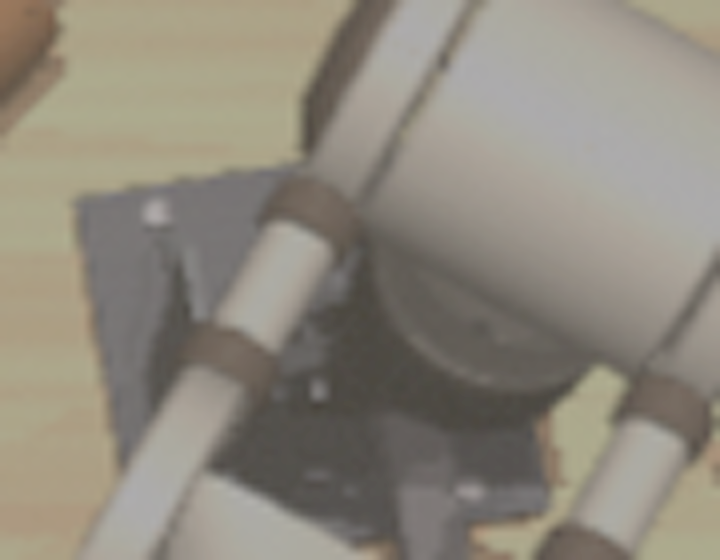

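```bash
for r in 1; do :; done; python3 -m creep '[[[0,0,0],[0,0,-3],255],[[0,0,0],[0,0,0],255]]';  python3 -m creep '[[[0,0,0],[0,0,-3],255],[[0,0,0],[0,0,0],255]]'; python3 -m creep '[[[0,0,0],[0,0,-2],255],[[0,0,0],[0,0,0],255]]'
```

```text
time: 22.15
eef_pos: [546.4, -181.9, 214.1]
orientation: [3.141, 0.0, -1.414]
ft_force: [-0.4, -0.0, -0.8]
gripper_width: 0.0
time: 22.4
eef_pos: [546.5, -181.9, 211.1]
orientation: [3.141, 0.0, -1.414]
ft_force: [0.0, 0.1, 0.0]
gripper_width: 0.2
time: 22.65
eef_pos: [546.5, -182.0, 209.3]
orientation: [3.141, 0.0, -1.414]
ft_force: [0.7, 0.7, -0.3]
gripper_width: 0.2
```

Run:
```python
from crop import *
im=vision.read_camera("side"); u,v,k=340,85,9
a=crop(im,u,v,85,65,k); a=(255*(a/255.)**0.6).astype(np.uint8)
cv2.imwrite("pics/r1.png",a)
for n in ("bracket","claws","strip","grip_top"): 
  for c in("side",):
    r=place_of(n,c); print(c,n,[(round(d["score"],2),w(c,d["at"]).round(1).tolist()) for d in r[:1]])
```

```text
side bracket [(0.93, [573.9, -181.4, 108.4])]
side claws [(0.92, [587.0, -175.8, 151.8])]
side strip [(0.98, [569.2, -174.3, 129.7])]
side grip_top [(0.86, [532.9, -185.6, 227.5])]
```

View pics/r1.png

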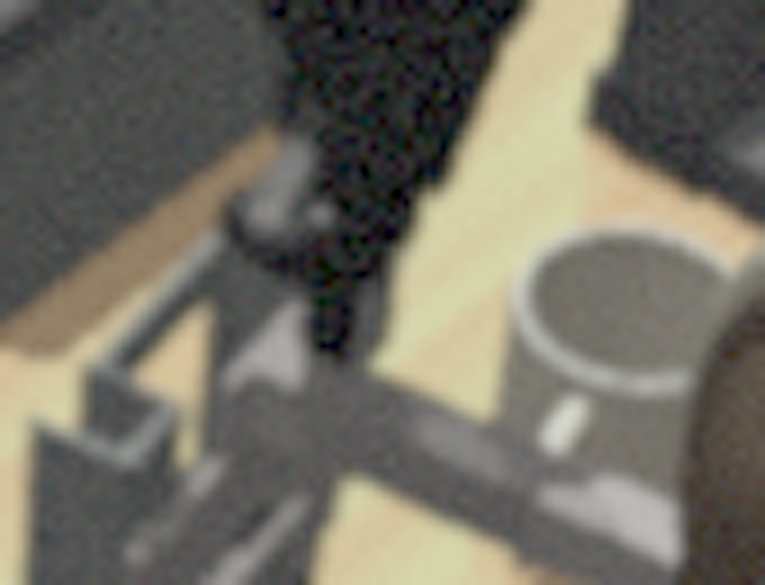

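Run:
```python
from crop import *
f=pose(575.5,-177,106,np.radians(9))
for P in [(-30,0,120),(-30,10,120),(-30,-10,120),(-45,0,120),(-15,0,120),(-30,0,130),(-30,0,140)]:
    n=proj("side",f(np.array(P,float)))[0]; print(P,((n-[340,85]+.5)*9-.5).round(0))
im=vision.read_camera("side"); m=outline_of("bracket","side"); print(len(m),m[0]["score"] if m else 0)
u,v,k=340,85,9
a=crop(im,u,v,85,65,k)
mm=m[0]["pixels"].astype(np.uint8)[v:v+65,u:u+85]; mm=cv2.resize(mm,None,fx=k,fy=k,interpolation=0)
cs,_=cv2.findContours(mm,0,2); a=(255*(a/255.)**0.45).astype(np.uint8); cv2.drawContours(a,cs,-1,(0,0,255),1)
draw(a,"side",f,BR,u,v,k,(0,255,0))
cv2.imwrite("pics/r2.png",a)
```

```text
(-30, 0, 120) [346. 385.]
(-30, 10, 120) [328. 406.]
(-30, -10, 120) [363. 365.]
(-45, 0, 120) [392. 407.]
(-15, 0, 120) [299. 364.]
(-30, 0, 130) [349. 359.]
(-30, 0, 140) [353. 332.]
1 0.77
```

View pics/r2.png

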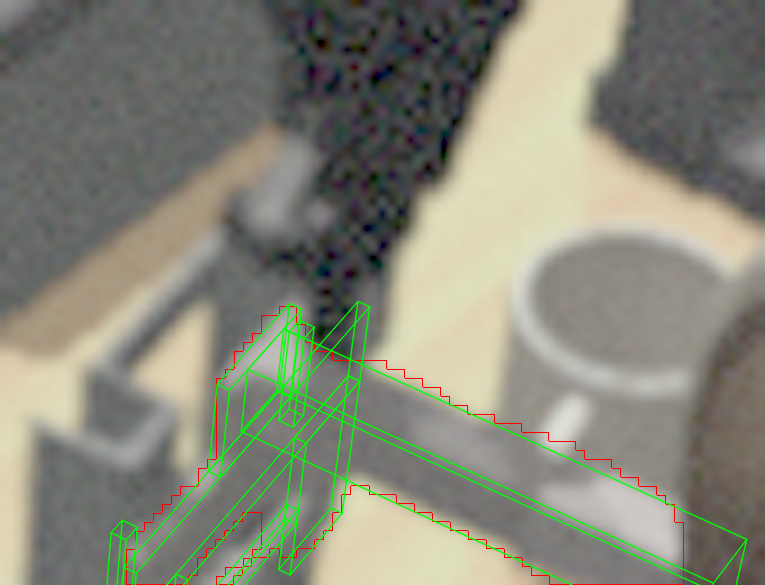

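```bash
python3 -m creep '[[[0,0,0],[0,0,-3],255],[[0,0,0],[0,0,0],255]]';  python3 -m creep '[[[0,0,0],[0,0,-2],255],[[0,0,0],[0,0,0],255]]'; python3 -m creep '[[[0,0,0],[0,0,-2],255],[[0,0,0],[0,0,0],255]]'; python3 -m creep '[[[0,0,0],[0,0,-2],255],[[0,0,0],[0,0,0],255]]'
```

```text
time: 23.25
eef_pos: [546.4, -181.9, 206.1]
orientation: [3.141, 0.001, -1.414]
ft_force: [0.1, -0.4, -0.2]
gripper_width: -0.1
time: 23.5
eef_pos: [546.5, -181.9, 204.2]
orientation: [3.141, 0.0, -1.414]
ft_force: [-0.0, -0.1, -0.4]
gripper_width: 0.0
time: 23.75
eef_pos: [546.5, -182.0, 202.3]
orientation: [3.141, 0.0, -1.414]
ft_force: [-0.2, -0.2, 0.4]
gripper_width: 0.3
time: 24.0
eef_pos: [546.5, -181.9, 200.3]
orientation: [3.141, 0.0, -1.414]
ft_force: [-0.3, -0.5, -0.3]
gripper_width: 0.1
```

```bash
python3 -m creep '[[[0,0,0],[0,0,-2],255],[[0,0,0],[0,0,0],255]]'; python3 -m creep '[[[0,0,0],[0,0,-2],255],[[0,0,0],[0,0,0],255]]'
python3 - <<'E'
from crop import *
o=get_obs(); print(o["eef_pos"],o["ft_force"])
im=vision.read_camera("side"); u,v,k=340,85,9
a=crop(im,u,v,85,65,k); a=(255*(a/255.)**0.6).astype(np.uint8)
cv2.imwrite("pics/r3.png",a)
for n in ("bracket","claws","strip","grip_top"): 
  for c in("side",):
    r=place_of(n,c); print(c,n,[(round(d["score"],2),w(c,d["at"]).round(1).tolist()) for d in r[:1]])
E
```

```text
time: 24.25
eef_pos: [546.8, -182.1, 198.9]
orientation: [-3.141, -0.0, -1.414]
ft_force: [-0.8, 0.1, 2.2]
gripper_width: 0.6
time: 24.5
eef_pos: [547.0, -182.6, 198.2]
orientation: [-3.14, -0.002, -1.414]
ft_force: [-2.9, -0.7, 7.8]
gripper_width: -0.2
[ 547.02978625 -182.64252892  198.21827564] [-2.94589459 -0.70625828  7.79497566]
side bracket [(0.55, [569.8, -184.2, 105.7])]
side claws [(0.75, [583.4, -177.0, 151.3])]
side strip [(0.85, [571.6, -179.1, 129.2])]
side grip_top [(0.81, [530.8, -184.3, 224.2])]
```

View pics/r3.png

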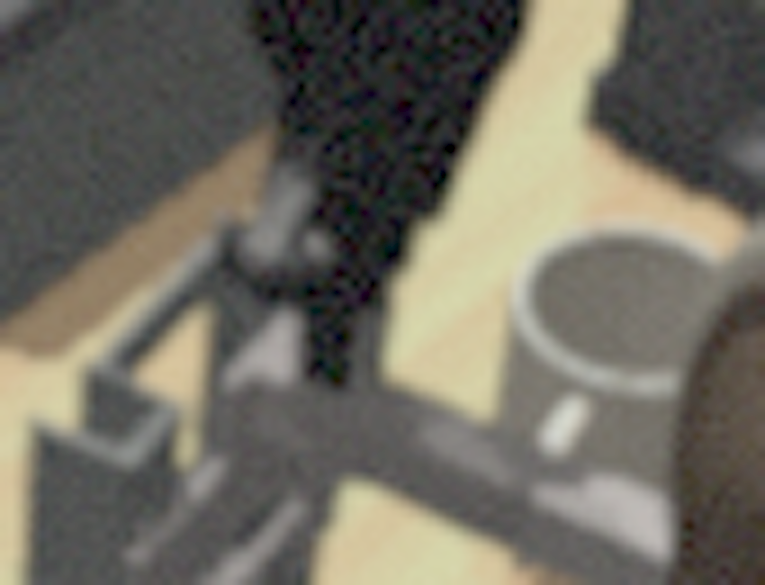

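```bash
python3 -m creep '[[[0,0,0],[0,0,-2],255],[[0,0,0],[0,0,0],255]]'; python3 -m creep '[[[0,0,0],[0,0,-2],255],[[0,0,0],[0,0,0],255]]'; python3 -m creep '[[[0,0,0],[0,0,-2],255],[[0,0,0],[0,0,0],255]]'
```

```text
time: 25.0
eef_pos: [547.2, -182.9, 196.7]
orientation: [-3.14, -0.003, -1.414]
ft_force: [-2.7, -0.1, 9.1]
gripper_width: -0.1
time: 25.25
eef_pos: [547.3, -183.1, 195.0]
orientation: [-3.14, -0.003, -1.414]
ft_force: [-3.5, 0.3, 9.7]
gripper_width: -0.0
time: 25.5
eef_pos: [547.5, -183.3, 194.0]
orientation: [-3.139, -0.004, -1.414]
ft_force: [-5.1, -0.1, 14.2]
gripper_width: -0.1
```

```bash
python3 -m creep '[[[0,0,0],[0,0,-2],255],[[0,0,0],[0,0,0],255]]'; python3 -m creep '[[[0,0,0],[0,0,-2],255],[[0,0,0],[0,0,0],255]]'
python3 - <<'E'
from crop import *
im=vision.read_camera("side"); u,v,k=340,85,9
a=crop(im,u,v,85,65,k); a=(255*(a/255.)**0.6).astype(np.uint8)
cv2.imwrite("pics/r4.png",a)
for n in ("bracket","claws","strip","grip_top"): 
  for c in("side",):
    r=place_of(n,c); print(c,n,[(round(d["score"],2),w(c,d["at"]).round(1).tolist()) for d in r[:1]])
E
```

```text
time: 25.75
eef_pos: [546.8, -182.4, 189.0]
orientation: [-3.141, -0.001, -1.414]
ft_force: [-1.4, -0.8, 3.6]
gripper_width: 0.2
time: 26.0
eef_pos: [546.2, -181.6, 185.4]
orientation: [3.14, 0.001, -1.414]
ft_force: [0.2, -0.5, -0.0]
gripper_width: -0.2
side bracket [(0.57, [573.0, -183.6, 90.0])]
side claws [(0.57, [584.0, -179.1, 135.8])]
side strip [(0.61, [575.3, -174.8, 115.6])]
side grip_top [(0.92, [528.3, -187.2, 210.1])]
```

View pics/r4.png

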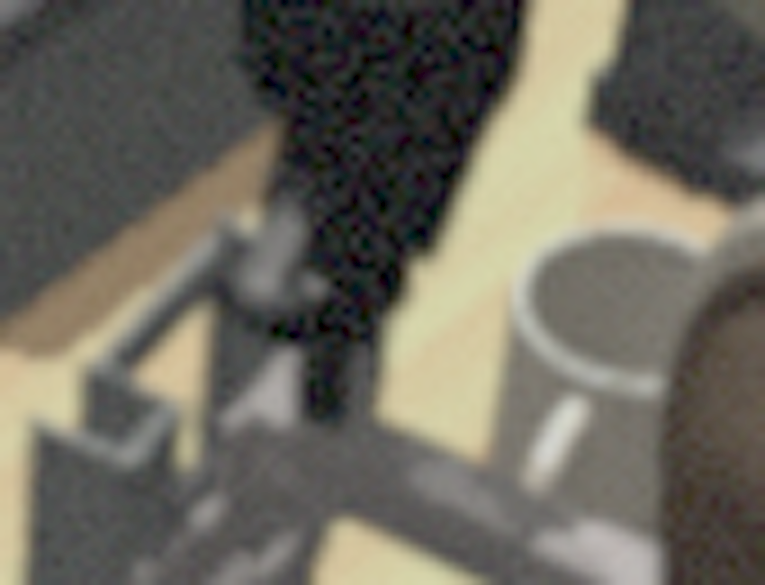

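```bash
python3 -m creep '[[[0,0,0],[0,0,-1.5],255],[[0,0,0],[0,0,0],255]]'; python3 -m creep '[[[0,0,0],[0,0,-1],255],[[0,0,0],[0,0,0],255]]'
```

```text
time: 26.5
eef_pos: [546.5, -182.0, 184.8]
orientation: [3.141, 0.0, -1.414]
ft_force: [0.4, -0.6, -0.2]
gripper_width: -0.0
time: 26.75
eef_pos: [546.6, -182.0, 183.9]
orientation: [3.142, 0.0, -1.414]
ft_force: [0.9, 0.7, -0.2]
gripper_width: 0.5
```

```bash
python3 -m creep '[[[0,0,0],[0,0,-1],255],[[0,0,0],[0,0,0],255]]'; python3 -m creep '[[[0,0,0],[0,0,-1],255],[[0,0,0],[0,0,0],255]]'; python3 -m creep '[[[0,0,0],[0,0,-1],255],[[0,0,0],[0,0,0],255]]'
```

```text
time: 27.0
eef_pos: [546.7, -182.1, 183.0]
orientation: [-3.142, -0.0, -1.414]
ft_force: [-0.4, 0.1, 0.0]
gripper_width: 0.1
time: 27.25
eef_pos: [546.7, -182.1, 182.8]
orientation: [-3.141, -0.0, -1.414]
ft_force: [-1.5, 1.6, 5.2]
gripper_width: -0.0
time: 27.5
eef_pos: [546.8, -182.2, 182.8]
orientation: [-3.141, -0.001, -1.414]
ft_force: [-4.7, 1.0, 9.4]
gripper_width: -0.4
```

```bash
python3 -m creep '[[[0,0,0],[0,0,5],255],[[0,0,0],[0,0,20],255],[[0,0,0],[0,0,30],255],[[0,0,0],[-10,0,30],255],[[0,0,0],[-40,0,10],255],[[0,0,0],[-40,0,0],255],[[0,0,0],[-40,0,0],255],[[0,0,0],[-30,0,0],255],[[0,0,0],[0,0,0],255]]'
python3 - <<'E'
from crop import *
o=get_obs(); print(o["eef_pos"],o["ft_force"])
im=vision.read_camera("side"); u,v,k=320,95,8
a=crop(im,u,v,98,73,k); a=(255*(a/255.)**0.6).astype(np.uint8);cv2.imwrite("pics/s0.png",a)
draw(a,"side",pose(575.5,-177,90,np.radians(9)),BR,u,v,k,(0,255,0)); cv2.imwrite("pics/s1.png",a)
im=vision.read_camera("top"); u,v,k=330,150,8
a=crop(im,u,v,90,70,k); a=(255*(a/255.)**0.6).astype(np.uint8); cv2.imwrite("pics/s2.png",a)
for n in ("bracket","claws","strip","grip_top","catch","jar","mug","can","spatula","screwdriver"): 
  for c in("side","top"):
    r=place_of(n,c); print(c,n,[(round(d["score"],2),w(c,d["at"]).round(1).tolist()) for d in r[:1]])
E
```

```text
time: 28.62
eef_pos: [385.6, -182.1, 276.0]
orientation: [-3.141, -0.001, -1.416]
ft_force: [0.5, -0.8, 0.7]
gripper_width: 0.0
[ 385.62503832 -182.09474462  275.9756616 ] [ 0.51326182 -0.83701215  0.74399818]
side bracket [(0.79, [573.9, -181.5, 89.2])]
top bracket [(0.77, [571.0, -176.4, 88.4])]
side claws [(0.92, [585.4, -177.0, 137.2])]
top claws [(0.82, [581.1, -173.5, 140.5])]
side strip [(0.59, [572.5, -178.2, 115.9])]
top strip [(0.66, [565.2, -174.6, 110.5])]
side grip_top [(0.89, [530.1, -185.6, 212.3])]
top grip_top [(0.92, [524.0, -184.3, 207.2])]Traceback (most recent call last):
  File "<stdin>", line 10, in <module>
ValueError: it knows: block, bracket, can, claws, grip_top, jar, mug, rack, screwdriver, seat, spatula, strip, upper_slots
```

View pics/s0.png

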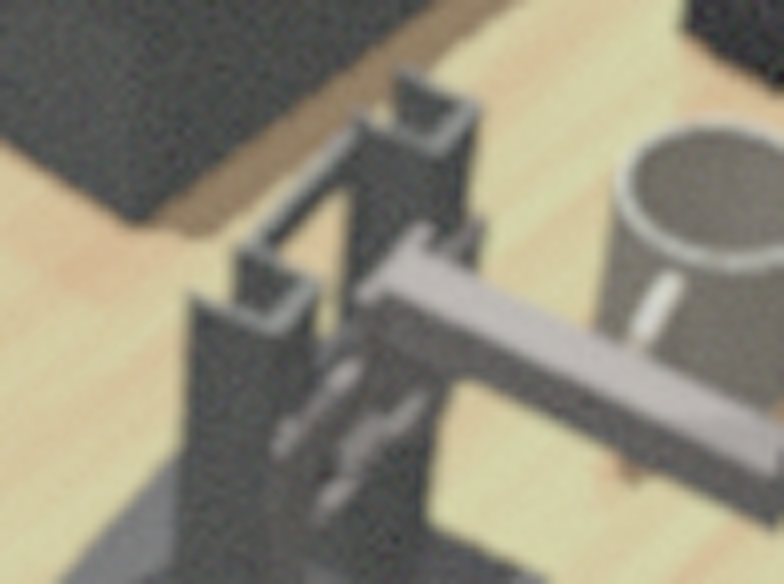

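View pics/s1.png

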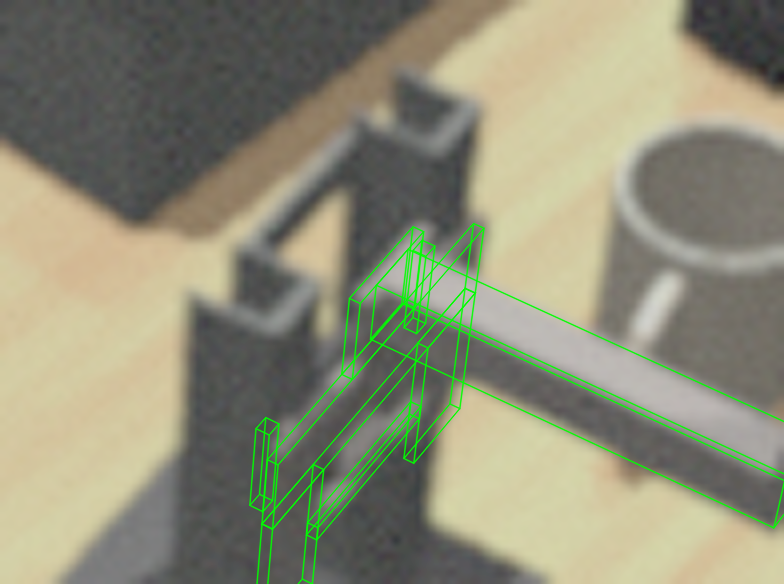

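View pics/s2.png

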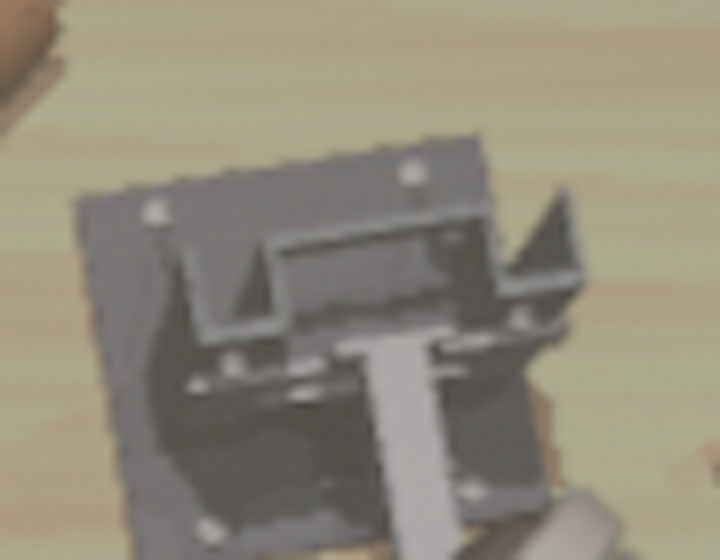

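```bash
python3 -c "
from cell import job; print(job.finish_job())"
```

```text
the job is handed in; nothing more can be done
None
```

The bracket is on the rack, and my last checks indicate it is locked fully home. I handed the job in at about 29 s of the 54 s allowed.

**What I did:** I gripped the arm across its top and carried it to the rack. I slid the claws into the upper slots with no force until the plate touched the rack. I then lowered it onto the catch ramp and let go, and it hung about 16 mm above home. With the gripper shut, I pressed down on the arm. The force rose to about 14 N and then dropped away as the bracket fell the rest of the way. A further press of about 9 N met a hard stop.

**Last checks:**
- **Position:** the networks put the bracket's origin at z of about 88 to 89 mm, against 90 mm for home. Sideways it was within a few mm.
- **Catch:** the side picture shows the nose out over the strip. I had no direct reading of the catch; the network does not know it.
- **Gripper:** the fingers were clear of the bracket, and the force reading was about zero.

**What disagreed or was not finished:**
- **Fingertips:** when pressing, the shut fingertips touched the arm about 25 mm lower than the TCP reading implied. I found contact by force instead.
- **Bystanders:** my last position check on them stopped on an error (I had asked it about the catch), so I did not re-measure them. I planned every path clear of them and noticed no contact.

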